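Empty the coin scoops into the clamped till box

ROBOT

A 6-joint arm with a two-finger parallel gripper is mounted at the origin on the work surface. World frame = base frame: x ahead of the robot, y to its left, z up, the work surface at z = 0. Lengths are in m, angles in degrees, forces in N, time in s.
With the tool pointing down it reaches from about 0.35 to 0.875 m from the base axis. Payload 4.2 kg.
Tool frame: the origin (TCP) lies midway between the tips of the shut fingers; the grasp point (between the pads) lies 19 mm behind it; z points along the fingers, y is the line along which they close (so a half turn about z gives the same grasp; the last joint's range is limited). The gripper opens to 87 mm and grips with 3 to 60 N. Pads are 19 mm wide; open, the fingers measure 117 mm over their backs; the gripper's body (75 mm by 190 mm) begins 51 mm behind the grasp point.
Start: joints at [78.816, 22.042, 0.453, 0, -68.411, -14.817], TCP at [0.274, 0.562, 0.223] pointing down, gripper open.
Joint ranges: [-179.83, 179.83], [-69.29, 118.12], [-61.27, 80.66], [-181.25, 117.63], [-171.15, -9.14], [-177.46, 177.46]. Speed limits (degrees/s): [159.86, 159.86, 180, 180, 180, 180].

INTERFACE

Orientations are given as [roll, pitch, yaw] about the fixed x, y, z axes, in that order (R = Rz(yaw) Ry(pitch) Rx(roll)).
In Python, from rig import get_state, get_image, sign_off gives the robot as it stands.
- The arm moves only by the tool arm_command, never from a script. Its argument "targets" is text: rows parted by semicolons, each of 7 numbers parted by spaces: the opening, from 0 (shut) to 1 (fully open), then the shift along the tool's x, y, z in m, then the turn, a rotation vector about the tool's x, y, z in degrees. In form: hand dx dy dz rx ry rz; .... A call has 1 to 5 rows; each row is the pose to reach, as a shift and turn from the pose commanded when the call began, along the tool's axes at that moment; what a row does not reach only later rows make up. A row lasts 1/12 s, in which the tool goes at most 41.7 mm and 7.16 degrees, less where a joint would pass 70% of its speed; a pose out of reach is approached as far as the arm can. A call with a gripper value outside its range is refused whole. The fingers move at their own pace and stop on an object; the grip force is fixed at half the most. Time passes only in rows, so rows that repeat a pose let the fingers close. It gives the time, the measured TCP pose, the force, the opening and the grip force at its end, in the units of the state.
- get_state(): the state, without advancing time (a new reading comes with each control period).
- get_image(name): name is "side" or "top" or "wrist"; returns a dict with "image" (400x640x3 uint8, blue, green, red), "K" (3x3 intrinsics, pixels), "R" (3x3) and "t" (3): a world point X has camera coordinates R X + t; the wrist camera has in their place "mount" (4x4, takes a point from camera to tool coordinates, whose origin is the TCP and whose axes are the flange's). Camera axes: x right, y down, z forward; pixel columns grow to the right and rows downward; lengths in m; the calibration is good to about 2 mm. A picture is of the moment at which its call begins: read the wrist's pose just before it. There is no depth.
- sign_off(): hands the job in; it is judged then, once.
The state is a dict: "time": time; "joint_pos": joint angles; "joint_vel": joint speeds; "joint_torque": joint torques, N m; "tcp_pos": TCP position; "orientation": TCP orientation; "contact_force": force on the tool from outside, world axes, zero at the start; "torque": the same for the moment, N m; "finger_gap": opening from 0.0 (shut) to 1.0 (fully open); "gripper_force": force on a finger pad.
Only numpy, scipy, OpenCV 4.12 (cv2) and the standard library are available. Lean on these libraries where they do the work, as an engineer would, in place of code of your own. Each camera call takes 0.05 s, during which the arm holds its last target. There are 200 camera calls.

TASK

Slide the empty grey till box off the green blotter into the aluminium channel until it is fully home against the end stop, and swing the red-knobbed clamp over centre down onto its end wall. Only then pour all the wrapped coin stacks out of both yellow scoops into the clamped box, and set the empty scoops back upright on the blue felt. Last, throw the clamp fully open again and bring the box with all its coins back to the middle of the blotter, leaving the inkwell, key ring holder and lamp base alone.

Things in the scene. Friction and masses are not known exactly. Their poses are not given: they have to be found in the camera images.
- box: grey open till box, 130 (x) x 160 (y) x 60 mm high, 0.25 to 0.4 kg empty; origin under its centre, z up. Side and +y walls 6 mm thick, floor 5 mm; the -y end wall is 16 mm thick, the clamp presses on its top. Best slid along the counter by its tab, not lifted
- box_tab (a point): grip point of the box's black upright tab at its +y end, at x = 0, y = +73 mm, z = 78 mm of the box; the tab is 50 mm along x, 14 mm thick along y, its top at z = 93 mm
- fixture: fixed channel on the counter; its origin is where the box's origin lies when home, axes alike. Two rails along y (22 mm high, y = -90 to +30 mm, inner faces at x = +-69 mm: 4 mm play a side); end stop face at y = -80 mm, 26 mm high. The box slides in towards -y from the open +y end on the bare counter. Clamp bracket at y = -135 mm, 90 mm high, 42 mm wide
- clamp (a joint): toggle clamp; hinge along the fixture's x axis at its y = -135, z = 75 mm. 1.48 rad = fully open (knob away from the channel), about 0 = closed, pad on the end wall of a box that is home, -0.08 = shut on nothing. Its heavy knob falls away from dead centre (0.6 rad) both ways: about 3 N at the knob lifts it from either end, and closed it presses with 3 N. Above 1.3 counts as open
- clamp_knob (a point): centre of the clamp's heavy red ball knob (44 mm diameter), 95 mm from the hinge; in the fixture's y-z plane its stem stands 60 degrees above +y when closed (0 rad) and 145 degrees when open. Grip it from above with the jaws closing along the fixture's x axis, or push it
- felt: dark blue felt, 310 (x) x 250 (y) mm, flush with the counter (no height), where the scoops stand; origin at its centre
- blotter: green desk blotter, 220 (x) x 250 (y) mm, flush with the counter (no height), where the box starts and ends; origin at its centre
- scoop_a: yellow plastic coin scoop standing on the felt (those on the peg rail are only decor), 120 mm long (x), 80 mm wide, 0.12 kg; origin under its centre, z up. Open nose at -x, floor 4 mm thick rising 7 mm over the last 25 mm to a lip; side walls 38 mm, back wall (+x) 44 mm high. Coins lie still when it is level and slide out when it is tipped 45 to 65 degrees nose down
- scoop_b: yellow plastic coin scoop standing on the felt (those on the peg rail are only decor), 120 mm long (x), 80 mm wide, 0.12 kg; origin under its centre, z up. Open nose at -x, floor 4 mm thick rising 7 mm over the last 25 mm to a lip; side walls 38 mm, back wall (+x) 44 mm high. Coins lie still when it is level and slide out when it is tipped 45 to 65 degrees nose down
- scoop_a_grip (a point): grip point of the scoop's top bar, at x = +12, y = 0, z = 88 mm of the scoop, about over its balance; the bar runs along the scoop's x from -25 to +60 mm, 18 mm wide (y), 22 mm high, top at z = 99 mm
- scoop_b_grip (a point): grip point of the scoop's top bar, at x = +12, y = 0, z = 88 mm of the scoop, about over its balance; the bar runs along the scoop's x from -25 to +60 mm, 18 mm wide (y), 22 mm high, top at z = 99 mm
- coins_1: film-wrapped stack of coins, a rigid copper-coloured disc 28 mm in diameter and 14 mm high, 30 g; origin at the centre of its underside (may lie on either face or on edge). Starts in scoop_a if present (None if absent; 5 to 8 are present)
- coins_2: film-wrapped stack of coins, a rigid copper-coloured disc 28 mm in diameter and 14 mm high, 30 g; origin at the centre of its underside (may lie on either face or on edge). Starts in scoop_a if present (None if absent; 5 to 8 are present)
- coins_3: film-wrapped stack of coins, a rigid copper-coloured disc 28 mm in diameter and 14 mm high, 30 g; origin at the centre of its underside (may lie on either face or on edge). Starts in scoop_a if present (None if absent; 5 to 8 are present)
- coins_4: film-wrapped stack of coins, a rigid copper-coloured disc 28 mm in diameter and 14 mm high, 30 g; origin at the centre of its underside (may lie on either face or on edge). Starts in scoop_a if present (None if absent; 5 to 8 are present)
- coins_5: film-wrapped stack of coins, a rigid copper-coloured disc 28 mm in diameter and 14 mm high, 30 g; origin at the centre of its underside (may lie on either face or on edge). Starts in scoop_b if present (None if absent; 5 to 8 are present)
- coins_6: film-wrapped stack of coins, a rigid copper-coloured disc 28 mm in diameter and 14 mm high, 30 g; origin at the centre of its underside (may lie on either face or on edge). Starts in scoop_b if present (None if absent; 5 to 8 are present)
- coins_7: film-wrapped stack of coins, a rigid copper-coloured disc 28 mm in diameter and 14 mm high, 30 g; origin at the centre of its underside (may lie on either face or on edge). Starts in scoop_b if present (None if absent; 5 to 8 are present)
- coins_8: film-wrapped stack of coins, a rigid copper-coloured disc 28 mm in diameter and 14 mm high, 30 g; origin at the centre of its underside (may lie on either face or on edge). Starts in scoop_b if present (None if absent; 5 to 8 are present)
- inkwell: pewter inkwell, 76 mm diameter, 56 mm high; origin under its centre; to be left alone
- key_holder: steel key ring holder, round foot 84 mm, 120 mm high with a cross bar; origin under its centre; to be left alone
- lamp_base: green glass lamp base, 120 mm foot, 200 mm high; origin under its centre; to be left alone

How it is judged (in metres and radians):
On the way, in this order (a step that is already met when the one before it is completed fails the run):
1. the empty box is home in the channel with the clamp closed on it (horizontal distance between box and fixture below 0.007 m and angle between the y axis of box and the y axis of fixture, either way round below 0.08 rad and angle between box's own z axis and vertical below 0.06 rad and value of joint clamp below 0.06 rad and distance between each of coins_1, coins_2, coins_3, coins_4, coins_5, coins_6, coins_7, coins_8 and box above 0.11 m), for 0.3 s.
2. all coin stacks lie in the box while it is home and clamped (horizontal distance between box and fixture below 0.007 m and angle between the y axis of box and the y axis of fixture, either way round below 0.08 rad and angle between box's own z axis and vertical below 0.06 rad and value of joint clamp below 0.06 rad and x of coins_1 in the frame of box between -0.062 and 0.062 m and y of coins_1 in the frame of box between -0.08 and 0.08 m and z of coins_1 in the frame of box between -0.004 and 0.055 m and x of coins_2 in the frame of box between -0.062 and 0.062 m and y of coins_2 in the frame of box between -0.08 and 0.08 m and z of coins_2 in the frame of box between -0.004 and 0.055 m and x of coins_3 in the frame of box between -0.062 and 0.062 m and y of coins_3 in the frame of box between -0.08 and 0.08 m and z of coins_3 in the frame of box between -0.004 and 0.055 m and x of coins_4 in the frame of box between -0.062 and 0.062 m and y of coins_4 in the frame of box between -0.08 and 0.08 m and z of coins_4 in the frame of box between -0.004 and 0.055 m and x of coins_5 in the frame of box between -0.062 and 0.062 m and y of coins_5 in the frame of box between -0.08 and 0.08 m and z of coins_5 in the frame of box between -0.004 and 0.055 m and x of coins_6 in the frame of box between -0.062 and 0.062 m and y of coins_6 in the frame of box between -0.08 and 0.08 m and z of coins_6 in the frame of box between -0.004 and 0.055 m and x of coins_7 in the frame of box between -0.062 and 0.062 m and y of coins_7 in the frame of box between -0.08 and 0.08 m and z of coins_7 in the frame of box between -0.004 and 0.055 m and x of coins_8 in the frame of box between -0.062 and 0.062 m and y of coins_8 in the frame of box between -0.08 and 0.08 m and z of coins_8 in the frame of box between -0.004 and 0.055 m), for 0.3 s.
3. the clamp is thrown fully open again, the coins still in the box (value of joint clamp above 1.3 rad and x of coins_1 in the frame of box between -0.062 and 0.062 m and y of coins_1 in the frame of box between -0.08 and 0.08 m and z of coins_1 in the frame of box between -0.004 and 0.055 m and x of coins_2 in the frame of box between -0.062 and 0.062 m and y of coins_2 in the frame of box between -0.08 and 0.08 m and z of coins_2 in the frame of box between -0.004 and 0.055 m and x of coins_3 in the frame of box between -0.062 and 0.062 m and y of coins_3 in the frame of box between -0.08 and 0.08 m and z of coins_3 in the frame of box between -0.004 and 0.055 m and x of coins_4 in the frame of box between -0.062 and 0.062 m and y of coins_4 in the frame of box between -0.08 and 0.08 m and z of coins_4 in the frame of box between -0.004 and 0.055 m and x of coins_5 in the frame of box between -0.062 and 0.062 m and y of coins_5 in the frame of box between -0.08 and 0.08 m and z of coins_5 in the frame of box between -0.004 and 0.055 m and x of coins_6 in the frame of box between -0.062 and 0.062 m and y of coins_6 in the frame of box between -0.08 and 0.08 m and z of coins_6 in the frame of box between -0.004 and 0.055 m and x of coins_7 in the frame of box between -0.062 and 0.062 m and y of coins_7 in the frame of box between -0.08 and 0.08 m and z of coins_7 in the frame of box between -0.004 and 0.055 m and x of coins_8 in the frame of box between -0.062 and 0.062 m and y of coins_8 in the frame of box between -0.08 and 0.08 m and z of coins_8 in the frame of box between -0.004 and 0.055 m), for 0.3 s.
At the end, for the whole second after the job is handed in: the box stands level and at rest on the counter with its centre within 40 mm of the blotter's centre, all present coin stacks lie inside it, the clamp is open (above 1.3 rad), and both scoops stand upright (within 0.12 rad) and at rest with their centres on the felt (all of step 3 and horizontal distance between box and blotter below 0.04 m and angle between box's own z axis and vertical below 0.06 rad and height (world z) of box below 0.008 m and linear speed of each of box, scoop_a, scoop_b below 0.02 m/s and x of scoop_a in the frame of felt between -0.155 and 0.155 m and y of scoop_a in the frame of felt between -0.125 and 0.125 m and angle between each of scoop_a, scoop_b's own z axis and vertical below 0.12 rad and height (world z) of each of scoop_a, scoop_b below 0.012 m and x of scoop_b in the frame of felt between -0.155 and 0.155 m and y of scoop_b in the frame of felt between -0.125 and 0.125 m); the robot touches nothing.
It fails at once if the pewter inkwell is moved more than 30 mm (distance of inkwell from where it was at the start of the episode above 0.03 m).
It fails at once if the key ring holder is moved more than 30 mm (distance of key_holder from where it was at the start of the episode above 0.03 m).
It fails at once if the lamp base is moved more than 30 mm (distance of lamp_base from where it was at the start of the episode above 0.03 m).
It fails at once if a coin stack falls off the counter (height (world z) of any of coins_1, coins_2, coins_3, coins_4, coins_5, coins_6, coins_7, coins_8 below -0.1 m).
Of coins_1, coins_2, coins_3, coins_4, coins_5, coins_6, coins_7, coins_8 only 5 to 8 are there at a start; the rules pass over those that are not, and their reading is None.
At some moment in a run one of box, scoop_a, scoop_b may be knocked a few centimetres aside while the robot is not near it.
It also fails if it takes over 210 s, if anything falls off the work surface, if the arm or the gripper's body presses on something with over 40 N, if the wrist force passes 120 N, or if a joint passes its speed limit or range.

## Working session

There is one attempt and no reset: what is moved stays moved. The work goes in short steps, Python scripts to look and compute and a tool call to move; the robot and the scene stay as the last step left them, time stands still between calls to the robot, and variables do not carry over. Pictures are saved under pics/ and viewed, at most 14 in all, crops included, and the job is handed in when it is done.

Besides the shell and the picture viewer there is one more tool, called as a command line: name --argument value ..., lists and objects as JSON in quotes. arm_command: Moves the arm, as the interface text tells. Its arguments: {"type":"object","properties":{"targets":{"type":"string"}},"required":["targets"]}

```bash
mkdir -p pics; ls
cat > h.py <<'E'
import numpy as np, cv2
from rig import get_state, get_image, sign_off
from scipy.spatial.transform import Rotation as Ro
def pose(s=None):
    s=s or get_state(); return np.array(s['tcp_pos']), Ro.from_euler('xyz',s['orientation'],degrees=True).as_matrix()
def cam(name):
    p,R=pose(); d=get_image(name); K=np.array(d['K'])
    if name=='wrist':
        M=np.array(d['mount']); Rc=R@M[:3,:3]; c=R@M[:3,3]+p
    else:
        Rw=np.array(d['R']); Rc=Rw.T; c=-Rc@np.array(d['t'])
    return dict(im=np.array(d['image']),K=K,Rc=Rc,c=c)
def ray(C,uv):
    v=C['Rc']@np.linalg.solve(C['K'],[uv[0],uv[1],1]); return C['c'],v/np.linalg.norm(v)
def onz(C,uv,z):
    c,v=ray(C,uv); return c+v*(z-c[2])/v[2]
def proj(C,X):
    q=C['K']@(C['Rc'].T@(np.asarray(X)-C['c'])); return q[:2]/q[2]
def tri(rs):
    A=0;b=0
    for c,v in rs:
        P=np.eye(3)-np.outer(v,v); A=A+P; b=b+P@c
    X=np.linalg.solve(A,b); return X,[np.linalg.norm((np.eye(3)-np.outer(v,v))@(X-c)) for c,v in rs]
def blobs(C,lo,hi,amin=60):
    m=cv2.inRange(cv2.cvtColor(C['im'],cv2.COLOR_BGR2HSV),np.array(lo),np.array(hi))
    n,l,s,c=cv2.connectedComponentsWithStats(m)
    return [(c[i].round(1),s[i][:5],l==i) for i in range(1,n) if s[i][4]>=amin]
def quad(mask): return cv2.minAreaRect(cv2.findNonZero(mask.astype(np.uint8)))
def delta(target,yaw=None):
    "world target -> tool-frame shift"
    p,R=pose(); return (R.T@(np.array(target)-p)).round(4)
E
python3 - <<'E'
from h import *
s=get_state(); print({k:np.round(v,3).tolist() for k,v in s.items()})
for n in('top','side','wrist'):
    C=cam(n); cv2.imwrite(f'pics/{n}0.png',C['im']); print(n,C['c'].round(3),C['K'].round(1).tolist(),C['Rc'].round(2).tolist())
E
```

```text
pics
{'time': 0.0, 'joint_pos': [78.817, 22.092, 0.381, -0.03, -68.412, -14.814], 'joint_vel': [0.074, 0.108, -0.086, 0.011, -0.059, -0.0], 'joint_torque': [-0.0, -39.066, 18.74, 4.22, 0.011, -0.0], 'tcp_pos': [0.274, 0.561, 0.221], 'orientation': [179.874, -0.005, -26.008], 'contact_force': [-0.215, 0.155, -0.449], 'torque': [-0.006, -0.048, 0.032], 'gripper_force': 0.0, 'finger_gap': 0.995}
top [ 0.514 -0.006  1.045] [[367.3, 0.0, 323.9], [0.0, 367.3, 203.6], [0.0, 0.0, 1.0]] [[0.02, -1.0, 0.09], [-1.0, -0.02, -0.01], [0.01, -0.09, -1.0]]
side [-0.055 -0.611  0.713] [[385.8, 0.0, 322.4], [0.0, 385.8, 199.3], [0.0, 0.0, 1.0]] [[0.69, -0.39, 0.61], [-0.72, -0.39, 0.58], [0.01, -0.84, -0.55]]
wrist [0.341 0.529 0.384] [[277.8, 0.0, 320.8], [0.0, 277.8, 203.3], [0.0, 0.0, 1.0]] [[-0.44, -0.86, -0.24], [-0.9, 0.42, 0.12], [0.0, 0.27, -0.96]]
```

View pics/top0.png

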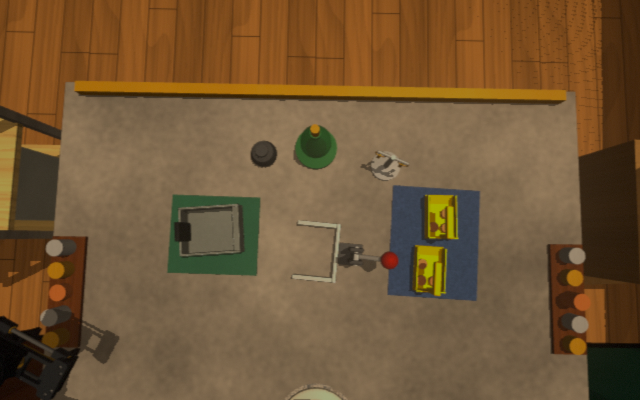

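View pics/side0.png

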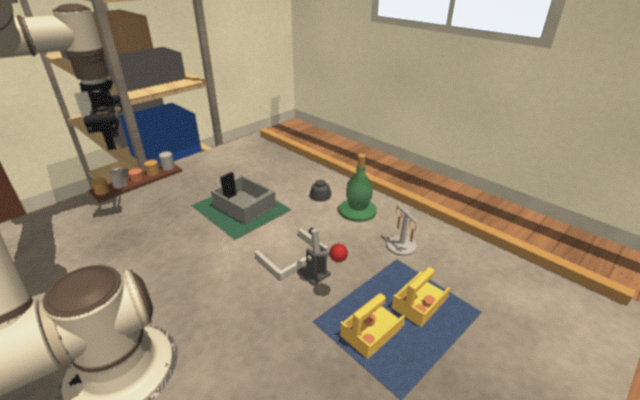

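The top view shows the box at (210,230) with its tab to the left (+y), the channel at (316,252), the open clamp knob at (389,260), and the scoops at (441,217) and (430,270). The inkwell, lamp and key holder lie above (+x).

Run:
```python
from h import *
T=cam('top');S=cam('side')
a=cv2.resize(T['im'][175:305,160:490],None,fx=2.4,fy=2.4,interpolation=cv2.INTER_CUBIC)
b=cv2.resize(S['im'][170:360,190:490],None,fx=2.4,fy=2.4,interpolation=cv2.INTER_CUBIC)[:, :792]
cv2.imwrite('pics/c1.png',a); cv2.imwrite('pics/c2.png',b)
for nm,lo,hi in(('yel',(20,150,80),(35,255,255)),('red',(0,180,80),(6,255,255)),('green',(50,60,20),(85,255,140)),('blue',(100,80,30),(125,255,160)),('tab',(0,0,0),(180,80,35))):
    for n,C in(('T',T),('S',S)):
        for c,s,m in blobs(C,lo,hi,60): 
            r=quad(m); print(nm,n,c,s.tolist(),np.round(r[1],1),round(r[2],1), onz(C,c,0).round(3))
```

```text
yel T [432.5  92.5] [347, 87, 177, 12, 1609] [176.1  10.1] 1.1 [ 0.938 -0.327  0.   ]
yel T [  7.5 142.6] [0, 137, 17, 13, 194] [12. 16.] 90.0 [0.764 0.899 0.   ]
yel T [ 43.8 149.4] [29, 148, 31, 4, 82] [30.  3.] -0.0 [0.747 0.794 0.   ]
yel T [  6.7 154.3] [0, 150, 16, 9, 105] [ 8. 15.] 90.0 [0.73  0.898 0.   ]
yel T [  6.6 162.6] [0, 160, 15, 7, 92] [ 6. 14.] 90.0 [0.706 0.896 0.   ]
yel T [  6.3 183.3] [0, 172, 14, 26, 243] [25. 13.] 90.0 [0.647 0.892 0.   ]
yel T [441.9 215.6] [425, 195, 33, 44, 1128] [43.8 31. ] 88.5 [ 0.576 -0.351  0.   ]
yel T [  4.6 212.7] [0, 200, 11, 27, 243] [26. 10.] 90.0 [0.563 0.889 0.   ]
yel T [430.8 268.2] [415, 245, 32, 51, 1171] [50. 31.] 90.0 [ 0.427 -0.318  0.   ]
yel S [390.6 314.6] [341, 268, 108, 89, 2444] [ 47.4 114.9] 58.9 [ 0.492 -0.313  0.   ]
red T [389.4 260. ] [382, 252, 16, 17, 207] [16. 15.] 90.0 [ 0.448 -0.201  0.   ]
red S [338.3 251.5] [331, 245, 15, 16, 140] [14.8 14.1] 45.0 [ 0.571 -0.079  0.   ]
green T [317.  150.5] [296, 128, 40, 40, 701] [39. 39.] 90.0 [0.758 0.009 0.   ]
green T [217.4 239.7] [168, 195, 92, 80, 3387] [88.4 
[... 229 characters left out ...]
8, 97, 40, 1145] [96.1 37.6] 3.5 [0.465 0.256 0.   ]
blue S [167.3 131.1] [134, 104, 67, 60, 2774] [57.  57.4] 75.4 [0.641 1.032 0.   ]
blue S [126.6 134.5] [120, 115, 15, 42, 156] [43.  4.] 73.7 [0.495 1.124 0.   ]
blue S [400.7 331.1] [315, 261, 164, 137, 3613] [116.2 116.3] 41.9 [ 0.47  -0.356 -0.   ]
tab T [  3.5 327.9] [0, 321, 10, 17, 92] [16.  9.] 90.0 [0.246 0.863 0.   ]
tab T [ 44.9 374.3] [14, 351, 54, 49, 1064] [44.5 49.8] 29.1 [0.124 0.739 0.   ]
tab S [99.9 94.7] [81, 81, 34, 30, 380] [27.8 30.1] 80.5 [0.621 1.771 0.   ]
tab S [104.5 129. ] [86, 118, 32, 31, 344] [29.6 31.1] 85.6 [0.45  1.256 0.   ]
tab S [228.  185.1] [221, 174, 14, 23, 173] [21.3 11.6] 77.9 [0.561 0.439 0.   ]
```

View pics/c1.png

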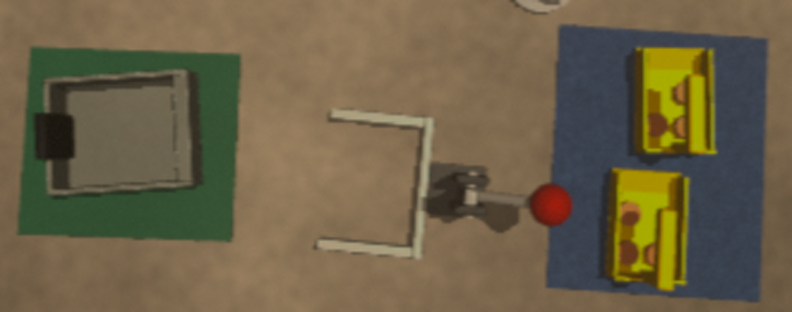

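View pics/c2.png

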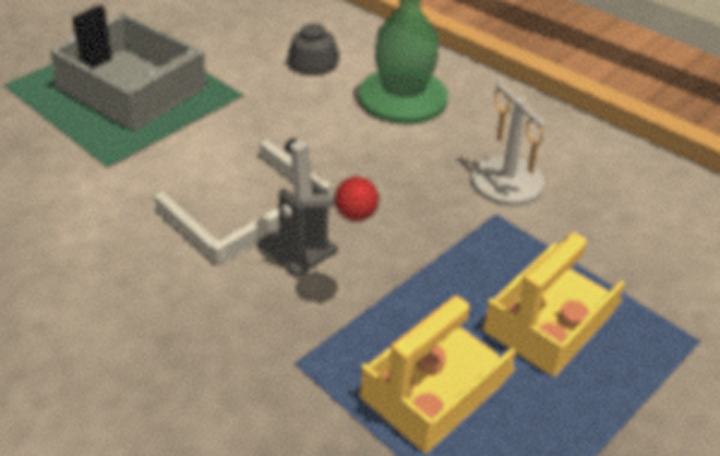

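The crops show the box tab at +y, and the clamp open with its knob over towards the felt. Both scoops have noses toward +x (image up), with about 3 coins in each. I'll move the wrist over the middle for finer views.

```bash
cat >> h.py <<'E'
def go(target,yaw=0,pitch=0):
    "print tool-frame shift and rotvec to a target TCP (yaw, then lean of the tool about its own y)"
    p,R=pose(); Rt=Ro.from_euler('xyz',[180,0,yaw],degrees=True).as_matrix()@Ro.from_euler('y',pitch,degrees=True).as_matrix()
    d=R.T@(np.array(target)-p); w=Ro.from_matrix(R.T@Rt).as_rotvec(degrees=True)
    print('go',d.round(4),w.round(2),'dist',np.linalg.norm(d).round(3))
E
python3 -c "
from h import *
go([.45,.12,.25])"
```

```text
go [ 0.3519  0.3196 -0.0276] [ 6.000e-02  1.000e-02 -2.601e+01] dist 0.476
```

arm_command --targets "1 .035 .032 -.006 0 0 -5.2; 1 .07 .064 -.012 0 0 -10.4; 1 .105 .096 -.017 0 0 -15.6; 1 .14 .128 -.022 0 0 -20.8; 1 .175 .16 -.028 0 0 -26"

```text
time: 0.67
tcp_pos: [0.3502, 0.3674, 0.247]
orientation: [180.0, 0.0, 0.3]
contact_force: [-0.3, 0.3, 0.5]
finger_gap: 1.0
gripper_force: 0.0
```

arm_command --targets "1 .02 .04 0 0 0 0; 1 .04 .08 0 0 0 0; 1 .06 .12 0 0 0 0; 1 .08 .16 0 0 0 0; 1 .09 .2 0 0 0 0"

```text
time: 1.08
tcp_pos: [0.4376, 0.1788, 0.2471]
orientation: [-180.0, -0.1, 0.0]
contact_force: [-0.0, 0.2, -0.5]
finger_gap: 1.001
gripper_force: 0.0
```

arm_command --targets "1 .01 .04 0 0 0 0; 1 .01 .05 0 0 0 0; 1 .01 .05 0 0 0 0; 1 .01 .05 0 0 0 0; 1 .01 .05 0 0 0 0"

```text
time: 1.5
tcp_pos: [0.4466, 0.1311, 0.247]
orientation: [-180.0, -0.0, 0.0]
contact_force: [0.9, 0.2, 1.0]
finger_gap: 0.999
gripper_force: 0.0
```

Run:
```python
from h import *
import pickle
s=get_state(); print(np.round(s['tcp_pos'],4),np.round(s['joint_pos'],1))
W=cam('wrist');T=cam('top');S=cam('side'); pickle.dump((W,T,S),open('v1.pkl','wb'))
cv2.imwrite('pics/w1.png',cv2.resize(W['im'],(800,500),interpolation=cv2.INTER_CUBIC))
```

```text
[0.4466 0.1311 0.247 ] [ 36.4   5.2 -18.6  -0.  -66.2  53.6]
```

View pics/w1.png

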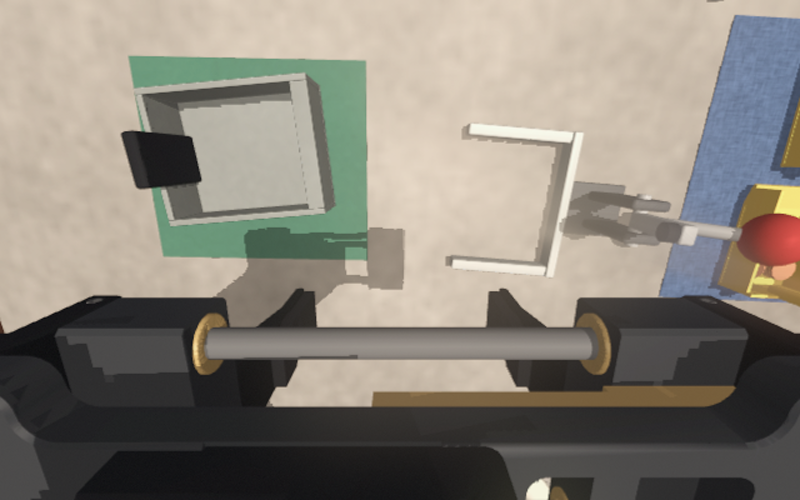

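The wrist view (scaled by 1.25) shows the box rim at (140–330, 75–225), tab top at (125,150), channel rails at (465–580, 130) and (450–552, 265), end stop at x≈565, and the knob at (775,240). Next I extract corners.

Run:
```python
from h import *
import pickle
W,T,S=pickle.load(open('v1.pkl','rb'))
im=W['im']; hsv=cv2.cvtColor(im,cv2.COLOR_BGR2HSV)
for x,y in((420,103),(400,211),(450,160),(420,160),(360,160),(250,120),(220,120),(257,130),(120,100)): print((x,y),hsv[y,x],end=' ')
print()
def poly(C,lo,hi,roi,z,eps=3,n=1):
    m=np.zeros(C['im'].shape[:2],np.uint8); x0,y0,x1,y1=roi
    m[y0:y1,x0:x1]=cv2.inRange(cv2.cvtColor(C['im'],cv2.COLOR_BGR2HSV)[y0:y1,x0:x1],np.array(lo),np.array(hi))
    cs=sorted(cv2.findContours(m,cv2.RETR_EXTERNAL,cv2.CHAIN_APPROX_NONE)[0],key=cv2.contourArea)[-n:]
    for c in cs:
        a=cv2.approxPolyDP(c,eps,True)[:,0]
        print('area',cv2.contourArea(c)); 
        for p in a: print('  ',p,onz(C,p.astype(float),z).round(4))
print('fixture W');poly(W,(0,0,205),(180,45,255),(340,85,475,230),.022)
print('fixture T');poly(T,(0,0,150),(180,60,255),(285,215,345,290),.022,1.5)
print('tab W');poly(W,(0,0,0),(180,255,45),(90,90,170,160),.093)
print('tab S');poly(S,(0,0,0),(180,80,35),(210,165,245,205),.093,2)
print('tab T');poly(T,(0,0,0),(180,80,35),(165,210,205,250),.093,2)
print('blotter W');poly(W,(55,60,20),(85,255,255),(90,30,300,215),0)
for n,C in(('W',W),('T',T),('S',S)):
    for c,s,m in blobs(C,(0,180,60),(8,255,255),100): print('red',n,c,s.tolist(),onz(C,c,.129).round(4))
```

```text
(420, 103) [ 30  13 246] (400, 211) [ 19  23 237] (450, 160) [ 24  17 236] (420, 160) [ 17  38 216] (360, 160) [ 16  38 224] (250, 120) [ 23  21 192] (220, 120) [ 24  22 186] (257, 130) [ 24  24 105] (120, 100) [ 22  25 111] 
fixture W
area 17673.0
   [340  85] [0.5707 0.1066 0.022 ]
   [340 229] [0.3721 0.1027 0.022 ]
   [454 229] [ 0.3723 -0.0667  0.022 ]
   [456 218] [ 0.3896 -0.0674  0.022 ]
   [471 218] [ 0.3896 -0.0894  0.022 ]
   [472 196] [ 0.4229 -0.086   0.022 ]
   [454 199] [ 0.4185 -0.0607  0.022 ]
   [454 190] [ 0.4317 -0.059   0.022 ]
   [446 182] [ 0.4433 -0.0461  0.022 ]
   [458 145] [ 0.4948 -0.0562  0.022 ]
   [474 137] [ 0.5054 -0.0764  0.022 ]
   [463 124] [ 0.5224 -0.0591  0.022 ]
   [467 113] [ 0.5364 -0.0625  0.022 ]
   [474 109] [ 0.5414 -0.071   0.022 ]
   [474  85] [ 0.5709 -0.0666  0.022 ]
fixture T
area 17.5
   [319 225] [ 0.5428 -0.0007  0.022 ]
   [325 225] [ 0.5431 -0.0174  0.022 ]
   [326 223] [ 0.5487 -0.0201  0.022 ]
   [328 226] [ 0.5405 -0.0258  0.022 ]
   [336 226] [ 0.5409 -0.0481  0.022 ]
   [336 224] [ 0.5464 -0.048   0.022 ]
   [330 226] [ 0.5
[... 1306 characters left out ...]
 [0.4107 0.2073 0.    ]
   [271 192] [0.4232 0.2067 0.    ]
   [292 192] [0.4233 0.1749 0.    ]
   [270 188] [0.4294 0.2079 0.    ]
   [292 185] [0.4341 0.1746 0.    ]
   [292 122] [0.5249 0.1721 0.    ]
   [288 121] [0.5263 0.1777 0.    ]
   [292 109] [0.5424 0.1716 0.    ]
   [282  89] [0.5684 0.1847 0.    ]
   [286  82] [0.5773 0.1789 0.    ]
   [281  80] [0.5798 0.1856 0.    ]
   [286  79] [0.581  0.1788 0.    ]
   [282  75] [0.586 0.184 0.   ]
   [284  68] [0.5947 0.181  0.    ]
   [276  63] [0.6008 0.1915 0.    ]
   [279  50] [0.6165 0.1869 0.    ]
red T [389.3 260. ] [382, 252, 16, 17, 209] [ 0.4564 -0.1767  0.129 ]
red S [338.9 251.8] [331, 245, 16, 16, 138] [ 0.4583 -0.1766  0.129 ]
```

Run:
```python
from h import *
import pickle
W,T,S=pickle.load(open('v1.pkl','rb'))
a=cv2.resize(W['im'][40:200,90:290],None,fx=4,fy=4,interpolation=cv2.INTER_CUBIC)[:,:420*2]
b=cv2.resize(W['im'][90:230,350:480],None,fx=4,fy=4,interpolation=cv2.INTER_CUBIC)
# side by side reduced: box x2, fixture x3
a=cv2.resize(W['im'][40:190,95:280],None,fx=2.2,fy=2.2,interpolation=cv2.INTER_CUBIC)
b=cv2.resize(W['im'][90:225,355:480],None,fx=3,fy=3,interpolation=cv2.INTER_CUBIC)
h=max(a.shape[0],b.shape[0]); out=np.zeros((h,a.shape[1]+b.shape[1],3),np.uint8)
out[:a.shape[0],:a.shape[1]]=a; out[:b.shape[0],a.shape[1]:]=b
print(a.shape,b.shape); cv2.imwrite('pics/z1.png',out)
```

```text
(330, 407, 3) (405, 375, 3)
```

View pics/z1.png

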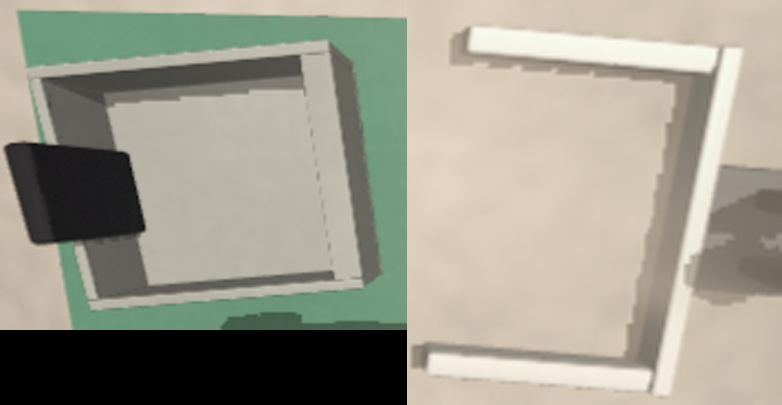

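The zoom shows rim corners at (30,70), (328,41), (363,287) and (92,309). Inner rail edges run (470,50)–(713,73) and (428,347)–(650,367), and the stop's inner edge runs (721,48)–(652,392).

Run:
```python
from h import *
import pickle
W,T,S=pickle.load(open('v1.pkl','rb'))
bx=lambda u,v:(95+(u+.5)/2.2-.5,40+(v+.5)/2.2-.5)
fx=lambda u,v:(355+(u-407+.5)/3-.5,90+(v+.5)/3-.5)
P=np.array([onz(W,bx(*q),.06) for q in((30,70),(328,41),(363,287),(92,309))]);print(P.round(4),'sides',[np.linalg.norm(P[i]-P[i-3]).round(4) for i in range(4)],'c',P.mean(0).round(4))
d=(P[0]+P[3]-P[1]-P[2]);print('yaw box',np.degrees(np.arctan2(-d[0],d[1])),'from x edges',[np.degrees(np.arctan2(v[1],v[0])) for v in(P[0]-P[3],P[1]-P[2])])
F={k:onz(W,fx(*q),z) for k,q,z in(('u1',(470,50),.022),('u2',(713,73),.022),('l1',(428,347),.022),('l2',(650,367),.022),('s1',(721,48),.026),('s2',(652,392),.026))}
for k,v in F.items():print(k,v.round(4))
d=F['u1']-F['u2']+F['l1']-F['l2']; ya=np.arctan2(-d[0],d[1]); e=F['s1']-F['s2'];print('yaw fix',np.degrees(ya),np.degrees(np.arctan2(e[1],e[0])))
ya=(ya+np.arctan2(e[1],e[0]))/2
R=np.array([[np.cos(ya),-np.sin(ya)],[np.sin(ya),np.cos(ya)]])
L={k:(R.T@v[:2]).round(4) for k,v in F.items()};print(L)
x=(L['u1'][0]+L['u2'][0]+L['l1'][0]+L['l2'][0])/4; y=(L['s1'][1]+L['s2'][1])/2+.08
print('gap',(L['u1'][0]+L['u2'][0]-L['l1'][0]-L['l2'][0])/2,'len',L['u1'][1]-y,L['l1'][1]-y,'origin',R@[x,y],'knob y check',R.T@[.457,-.1767]-[x,y])
# height of rim from side view: nearest corner etc.
K=(proj(S,[*P[2][:2],.06]),proj(S,[*P[1][:2],.06]),proj(T,P[1]));print(K)
```

```text
[[0.58   0.3763 0.06  ]
 [0.5939 0.2191 0.06  ]
 [0.4658 0.2085 0.06  ]
 [0.4528 0.3666 0.06  ]] sides [np.float64(0.1579), np.float64(0.1285), np.float64(0.1586), np.float64(0.1275)] c [0.5231 0.2926 0.06  ]
yaw box 4.879894362949336 from x edges [np.float64(4.396750496973501), np.float64(4.745981672471018)]
u1 [0.5447 0.0591 0.022 ]
u2 [ 0.5351 -0.049   0.022 ]
l1 [0.4088 0.072  0.022 ]
l2 [ 0.3988 -0.0365  0.022 ]
s1 [ 0.5453 -0.0492  0.026 ]
s2 [ 0.3873 -0.0372  0.026 ]
yaw fix -5.149504886840692 -4.343029939776001
{'u1': array([0.5379, 0.1039]), 'u2': array([ 0.5373, -0.0045]), 'l1': array([0.4014, 0.1055]), 'l2': array([ 0.4004, -0.0034]), 's1': array([ 0.5475, -0.0039]), 's2': array([ 0.3891, -0.005 ])}
gap 0.1367000000000001 len 0.02835 0.02994999999999999 origin [0.47389215 0.03646364] knob y check [ 0.00080364 -0.2138304 ]
(array([243.26958686, 207.97089909]), array([274.10907332, 190.40781399]), array([237.42870491, 204.15137584]))
```

arm_command --targets "1 .012 -.04 0 0 0 0; 1 .024 -.08 0 0 0 0; 1 .036 -.12 0 0 0 0; 1 .048 -.16 0 0 0 -2; 1 .06 -.2 0 0 0 -4.75"

```text
time: 2.07
tcp_pos: [0.5062, 0.333, 0.2468]
orientation: [180.0, -0.0, 5.0]
contact_force: [1.6, -0.0, -0.3]
finger_gap: 1.006
gripper_force: 0.0
```

Run:
```python
from h import *
go([.517,.3653,.12],4.75)
S=cam('side');T=cam('top');a=np.radians(4.75);R=np.array([[np.cos(a),-np.sin(a)],[np.sin(a),np.cos(a)]])
for q in((.025,.066),(-.025,.066),(.025,.08),(-.025,.08)): print(proj(S,[*(np.array([.5231,.2926])+R@q),.093]).round(1),end='')
```

```text
go [ 0.0136 -0.0313  0.1268] [ 0.   -0.    0.22] dist 0.131
[233.4 171.6][221.2 177.5][230.6 170.3][218.4 176.1]
```

arm_command --targets "1 .007 -.016 .035 0 0 0; 1 .0136 -.0313 .07 0 0 0; 1 .0136 -.0313 .11 0 0 0; 1 .0136 -.0313 .127 0 0 0; 1 .0136 -.0313 .127 0 0 0"

```text
time: 2.58
tcp_pos: [0.5141, 0.3606, 0.1139]
orientation: [179.6, 0.5, 4.8]
contact_force: [0.8, -0.2, 0.2]
finger_gap: 1.0
gripper_force: 0.0
```

Run:
```python
from h import *
go([.517,.3653,.062],4.75)
W=cam('wrist');cv2.imwrite('pics/w2.png',W['im'])
```

```text
go [ 0.0038 -0.0048  0.0518] [0.43 0.54 0.04] dist 0.052
```

View pics/w2.png

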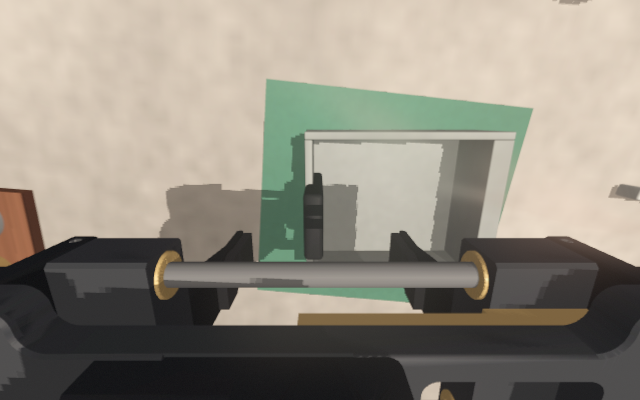

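The tab (x≈313, rows 175–258) sits between the open fingers, so I go down and grip.

arm_command --targets "1 .004 -.005 .03 .4 .5 0; 1 .004 -.005 .051 .4 .5 0; 0 .004 -.005 .051 .4 .5 0; 0 .004 -.005 .051 .4 .5 0; 0 .004 -.005 .051 .4 .5 0"

```text
time: 3.05
tcp_pos: [0.5224, 0.3689, 0.0719]
orientation: [-179.4, -0.7, 4.8]
contact_force: [0.5, -0.1, 1.4]
finger_gap: 0.853
gripper_force: 0.0
```

arm_command --targets "0 0 0 0 0 0 0; 0 0 0 0 0 0 0; 0 0 0 0 0 0 0; 0 0 0 0 0 0 0; 0 0 0 0 0 0 0"

```text
time: 3.47
tcp_pos: [0.5212, 0.3676, 0.0694]
orientation: [-179.6, -0.5, 4.7]
contact_force: [0.5, 0.0, -0.6]
finger_gap: 0.478
gripper_force: 0.0
```

Run:
```python
from h import *
a=np.radians(-4.8);R=np.array([[np.cos(a),-np.sin(a)],[np.sin(a),np.cos(a)]])
for y in(.16,.0): go([*(np.array([.4739,.0365])+R@[0,.073+y]),get_state()['tcp_pos'][2]],-4.8)
W=cam('wrist');cv2.imwrite('pics/w3.png',W['im'])
```

```text
go [-0.0359  0.0963 -0.001 ] [-0.47 -0.49  9.55] dist 0.103
go [-0.0624  0.2541 -0.0025] [-0.47 -0.49  9.55] dist 0.262
```

arm_command --targets "0 0 0 .007 .5 .5 0; 0 0 0 .007 .5 .5 0; 0 0 0 .007 .5 .5 0; 0 0 0 .007 .5 .5 0; 0 0 0 .007 .5 .5 0"

```text
time: 3.93
tcp_pos: [0.521, 0.3673, 0.0621]
orientation: [-179.2, -1.0, 4.8]
contact_force: [0.1, -0.8, 0.7]
finger_gap: 0.159
gripper_force: 29.9
```

arm_command --targets "0 0 0 0 0 0 0; 0 0 0 0 0 0 0; 0 0 0 0 0 0 0"

```text
time: 4.18
tcp_pos: [0.521, 0.3674, 0.062]
orientation: [-179.1, -1.0, 4.7]
contact_force: [0.2, -1.5, 0.7]
finger_gap: 0.16
gripper_force: 30.0
```

```bash
cat > boxm.py <<'E'
from h import *
# box pose from -y thick wall / rim seen by top camera
def box(C=None):
    C=C or cam('top'); h=cv2.cvtColor(C['im'],cv2.COLOR_BGR2HSV)
    return C
E
python3 - <<'E'
from h import *
print(get_state()['finger_gap'],pose()[0].round(4))
W=cam('wrist');T=cam('top')
b=cv2.resize(T['im'][180:290,150:360],None,fx=3,fy=3,interpolation=cv2.INTER_CUBIC)
cv2.imwrite('pics/w3.png',cv2.resize(W['im'][80:320,220:560],None,fx=2.2,fy=2.2,interpolation=cv2.INTER_CUBIC))
a=np.radians(-4.8);R=np.array([[np.cos(a),-np.sin(a)],[np.sin(a),np.cos(a)]])
for y in(.16,.0): go([*(np.array([.4739,.0365])+R@[0.004,.073+y]),get_state()['tcp_pos'][2]],-4.8)
E
```

```text
0.15981643220480599 [0.521  0.3674 0.062 ]
go [-0.0318  0.0967 -0.002 ] [-0.95 -0.91  9.55] dist 0.102
go [-0.0583  0.2545 -0.0049] [-0.95 -0.91  9.55] dist 0.261
```

View pics/w3.png

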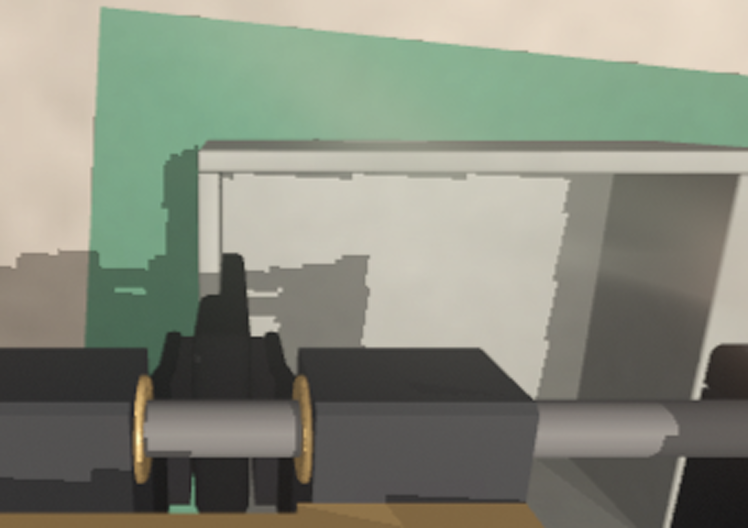

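Tab gripped (gap 14 mm). The rim's +x edge runs through (200,150)–(745,148) in the crop, with its +y corner at (200,150). I'll derive the box-in-hand pose from it.

Run:
```python
from h import *
C=cam('wrist'); f=lambda u,v:(220+(u+.5)/2.2-.5,80+(v+.5)/2.2-.5)
A=onz(C,f(200,150),.06);B=onz(C,f(740,148),.06);print(A,B)
d=A-B;y=np.arctan2(-d[0],d[1]);R=np.array([[np.cos(y),-np.sin(y)],[np.sin(y),np.cos(y)]])
c=A[:2]-R@[.065,.08];p=pose()[0];print('yaw',np.degrees(y),'c',c,'tcp in box',R.T@(p[:2]-c))
# blotter centre from wrist edges unavailable; channel check
```

```text
[0.58169935 0.3783478  0.06      ] [0.5941588  0.23715373 0.06      ]
yaw 5.042915997895945 c [0.5239831  0.29294385] tcp in box [0.00359406 0.07440005]
```

arm_command --targets "0 -.006 .019 0 0 0 2; 0 -.013 .039 -.001 0 0 4; 0 -.019 .058 -.001 0 0 6; 0 -.026 .077 -.002 0 0 8; 0 -.032 .097 -.002 0 0 9.7"

```text
time: 4.75
tcp_pos: [0.4985, 0.2694, 0.0631]
orientation: [-178.7, -1.1, -5.0]
contact_force: [0.4, 1.3, 1.8]
finger_gap: 0.162
gripper_force: 30.0
```

arm_command --targets "0 0 0 0 0 0 0; 0 0 0 0 0 0 0; 0 0 0 0 0 0 0; 0 0 0 0 0 0 0"

```text
time: 5.08
tcp_pos: [0.4973, 0.2686, 0.0618]
orientation: [-179.0, -0.8, -4.9]
contact_force: [-1.2, -2.2, 2.8]
finger_gap: 0.159
gripper_force: 30.0
```

Run:
```python
from h import *
s=get_state();print(np.round(s['tcp_pos'],4),s['orientation'],np.round(s['joint_pos'],1))
C=cam('wrist');cv2.imwrite('pics/w4.png',C['im'])
T=cam('top');cv2.imwrite('pics/t4.png',T['im'])
```

```text
[0.4973 0.2686 0.0618] [-178.99162975   -0.81328794   -4.91659003] [ 44.8  25.3 -20.6  -0.  -42.8  40.3]
```

View pics/w4.png

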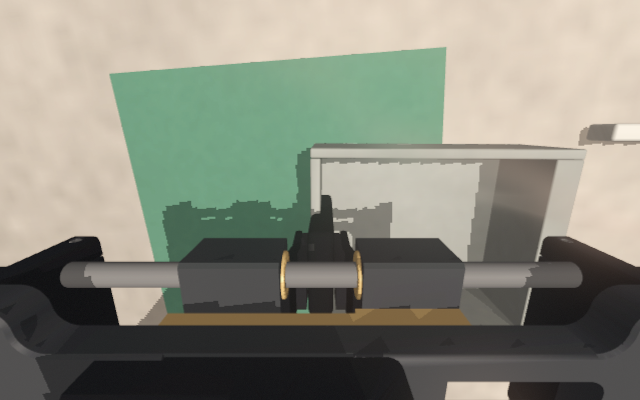

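The box is in front of the channel. Rim edge runs (311,149)–(583,151), the rail's open end is at (595,126–139), and the blotter's far corners are at (112,74) and (445,48).

Run:
```python
from h import *
C=cam('wrist')
A=onz(C,(311,149),.06);B=onz(C,(583,151),.06);d=A-B;y=np.arctan2(-d[0],d[1])
rot=lambda y:np.array([[np.cos(y),-np.sin(y)],[np.sin(y),np.cos(y)]])
c=(A+B)[:2]/2-rot(y)@[.065,0];print('len',np.linalg.norm(d),'yaw',np.degrees(y),'c',c)
f=np.array([.4739,.0365]);a=np.radians(-4.8);print('in fixture',rot(a).T@(c-f))
print('rail inner end in fix',rot(a).T@(onz(C,(592,139),.022)[:2]-f),rot(a).T@(onz(C,(638,141),.022)[:2]-f))
P=onz(C,(112,74),0)[:2];Q=onz(C,(445,48),0)[:2];e=(Q-P);print(P,Q,np.linalg.norm(e));e/=np.linalg.norm(e);n=np.array([e[1],-e[0]]);n*=-np.sign(n[0]);print('blotter c',(P+Q)/2+n*.11)
print('tcp in fix',rot(a).T@(pose()[0][:2]-f)); print('R',pose()[1].T@np.array([*(rot(a)@[0,-1]),0]), 'xdir',pose()[1].T@np.array([*(rot(a)@[1,0]),0]))
```

```text
len 0.1567316272149556 yaw -5.222734519619879 c [0.48643067 0.19694847]
in fixture [-0.00093926  0.1609343 ]
rail inner end in fix [0.06892416 0.04381125] [0.06753516 0.01184603]
[0.62263484 0.41731742] [0.61802857 0.16901155] 0.24834859447310065
blotter c [0.51035063 0.29520473]
tcp in fix [0.00386468 0.23320709]
R [ 0.00203539  0.99984079 -0.01772727] xdir [ 0.9998951  -0.00178065  0.01437417]
```

arm_command --targets "0 .001 .02 0 0 0 0; 0 .001 .04 -.001 0 0 0; 0 .001 .06 -.001 0 0 0; 0 .001 .08 -.001 0 0 0; 0 .001 .1 -.002 0 0 0"

```text
time: 5.65
tcp_pos: [0.4914, 0.1709, 0.063]
orientation: [-178.7, -1.1, -4.8]
contact_force: [-0.9, 1.8, 1.3]
finger_gap: 0.158
gripper_force: 29.8
```

arm_command --targets "0 0 .01 0 0 0 0; 0 0 .02 0 0 0 0; 0 0 .03 -.001 0 0 0; 0 0 .04 -.001 0 0 0; 0 0 .048 -.001 0 0 0"

```text
time: 6.07
tcp_pos: [0.4858, 0.1204, 0.0622]
orientation: [-178.9, -0.9, -4.9]
contact_force: [-0.6, 1.4, 2.1]
finger_gap: 0.159
gripper_force: 29.9
```

arm_command --targets "0 0 .005 0 0 0 0; 0 0 .01 0 0 0 0; 0 0 .013 0 0 0 0; 0 0 .014 0 0 0 0; 0 0 .014 0 0 0 0"

```text
time: 6.48
tcp_pos: [0.4853, 0.1087, 0.0626]
orientation: [-178.7, -1.0, -5.0]
contact_force: [-2.2, 9.0, 3.3]
finger_gap: 0.161
gripper_force: 29.9
```

Run:
```python
from h import *
s=get_state();print(s['contact_force'])
rot=lambda y:np.array([[np.cos(y),-np.sin(y)],[np.sin(y),np.cos(y)]])
f=np.array([.4739,.0365]);a=np.radians(-4.8);print('tcp in fix',rot(a).T@(pose()[0][:2]-f))
C=cam('wrist');cv2.imwrite('pics/w5.png',C['im'])
```

```text
[-2.20037842  9.03280209  3.32239742]
tcp in fix [0.00529928 0.07292193]
```

View pics/w5.png

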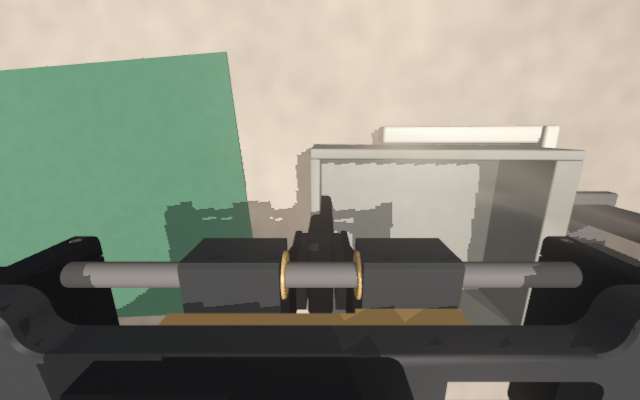

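Contact of 9 N in y and TCP at fixture y=0.073: the box is home against the stop. I release and move round behind the knob.

arm_command --targets ".5 0 -.004 0 0 0 0; .5 0 -.004 0 0 0 0; .5 0 -.004 0 0 0 0; .5 0 -.004 0 0 0 0; .5 0 -.004 0 0 0 0"

```text
time: 6.95
tcp_pos: [0.4841, 0.1102, 0.0615]
orientation: [-179.0, -0.8, -5.0]
contact_force: [0.6, -0.3, 0.0]
finger_gap: 0.44
gripper_force: 0.0
```

arm_command --targets ".5 0 0 -.02 0 0 0; .5 0 0 -.05 0 0 0; .5 0 0 -.09 0 0 0; .5 0 0 -.13 0 0 0; .5 0 0 -.18 0 0 0"

```text
time: 7.37
tcp_pos: [0.4809, 0.1071, 0.2348]
orientation: [-179.0, -0.7, -5.0]
contact_force: [1.7, 0.4, -0.6]
finger_gap: 0.499
gripper_force: 0.0
```

arm_command --targets "0 0 .03 -.02 0 0 7; 0 0 .06 -.02 0 0 14; 0 0 .09 -.02 0 0 21; 0 0 .12 -.02 0 0 28; 0 0 .15 -.02 0 0 35"

```text
time: 7.78
tcp_pos: [0.4678, -0.0434, 0.2509]
orientation: [-178.6, -0.1, -40.3]
contact_force: [1.1, -0.1, -0.3]
finger_gap: 0.204
gripper_force: 0.0
```

arm_command --targets "0 0 0 0 0 0 7; 0 0 0 0 0 0 14; 0 0 0 0 0 0 21; 0 0 0 0 0 0 28; 0 0 0 0 0 0 35"

```text
time: 8.2
tcp_pos: [0.4681, -0.0424, 0.2505]
orientation: [-178.9, 0.7, -75.3]
contact_force: [0.2, 0.0, -0.2]
finger_gap: 0.007
gripper_force: 0.0
```

arm_command --targets "0 0 0 0 0 0 7; 0 0 0 0 0 0 14; 0 0 0 0 0 0 20; 0 0 0 0 0 0 20; 0 0 0 0 0 0 20"

```text
time: 8.62
tcp_pos: [0.4682, -0.0421, 0.2506]
orientation: [-179.2, 1.0, -94.8]
contact_force: [-0.3, -0.2, -0.2]
finger_gap: 0.004
gripper_force: 0.0
```

```bash
cat >> h.py <<'E'
def rot(y): return np.array([[np.cos(y),-np.sin(y)],[np.sin(y),np.cos(y)]])
FX=np.array([.4739,.0365]); FA=np.radians(-4.8)
def fx(x,y): return FX+rot(FA)@[x,y]
E
python3 - <<'E'
from h import *
s=get_state();print(np.round(s['tcp_pos'],4),s['orientation'],np.round(s['joint_pos'],1))
go([*fx(0,-.275),.24],-94.8)
T=cam('top');S=cam('side')
for n,C in(('T',T),('S',S)):
    for c,st,m in blobs(C,(0,180,60),(8,255,255),60): print('red',n,c,st.tolist(),onz(C,c,.129).round(4))
    for c,st,m in blobs(C,(0,0,0),(180,80,35),60): print('dark',n,c,st.tolist(),onz(C,c,.09).round(4))
    for c,st,m in blobs(C,(20,150,80),(35,255,255),300): print('yel',n,c,st.tolist())
E
```

```text
[ 0.4682 -0.0421  0.2506] [-179.19823842    1.04654949  -94.80854217] [ 14.2   5.1 -17.8  -0.8 -66.  -18.7]
go [0.1963 0.001  0.007 ] [-0.8   1.05 -0.02] dist 0.196
red T [390.6 259.2] [383, 252, 15, 17, 165] [ 0.4584 -0.1799  0.129 ]
yel T [430.8  92.5] [342, 87, 179, 12, 1617]
yel T [441.9 215.5] [425, 195, 33, 44, 1141]
yel T [430.9 268.3] [415, 245, 32, 51, 1185]
red S [338.2 251.6] [331, 245, 15, 16, 136] [ 0.4576 -0.175   0.129 ]
dark S [305.3 127.8] [283, 111, 43, 36, 757] [0.9661 0.4614 0.09  ]
dark S [268.6 163.1] [257, 151, 23, 23, 137] [0.6648 0.3296 0.09  ]
dark S [300.4 173.1] [294, 165, 13, 20, 141] [0.6938 0.202  0.09  ]
dark S [269.1 223.6] [262, 211, 15, 26, 212] [0.4462 0.0618 0.09  ]
yel S [389.9 316.9] [341, 272, 108, 85, 1816]
```

arm_command --targets "0 .04 0 .001 -.8 1 0; 0 .08 0 .002 -.8 1 0; 0 .12 0 .004 -.8 1 0; 0 .16 0 .006 -.8 1 0; 0 .197 .001 .007 -.8 1 0"

```text
time: 9.13
tcp_pos: [0.4502, -0.2398, 0.2399]
orientation: [-180.0, 0.1, -94.8]
contact_force: [-0.2, 0.6, -0.4]
finger_gap: 0.002
gripper_force: 0.0
```

Run:
```python
from h import *
import pickle
go([*fx(0,-.275),.12],-94.8)
C=cam('wrist');pickle.dump(C,open('v6.pkl','wb'));cv2.imwrite('pics/w6.png',cv2.resize(C['im'],(800,500),interpolation=cv2.INTER_CUBIC))
```

```text
go [-0.0022 -0.0004  0.12  ] [-0.03  0.05 -0.04] dist 0.12
```

View pics/w6.png

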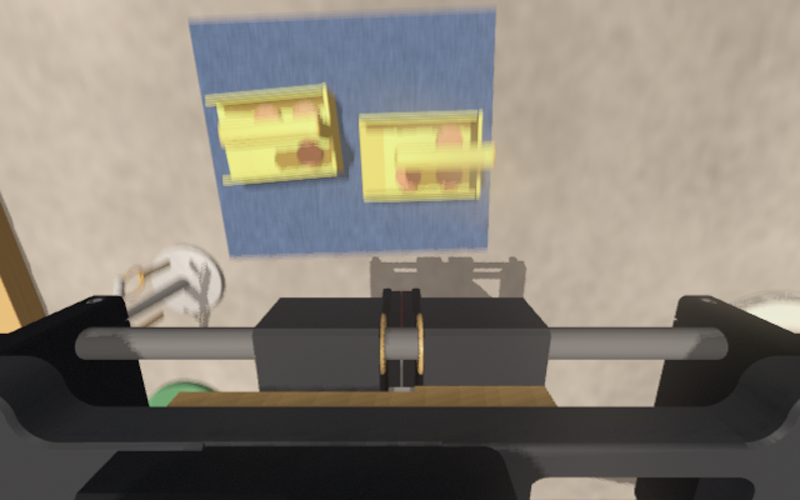

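The scoops have noses at image left (+x), bars at (270,128) and (445,157), and at least 3 coins each. Now I descend and push the knob over.

arm_command --targets "0 0 0 .04 0 0 0; 0 0 0 .08 0 0 0; 0 0 0 .12 0 0 0; 0 -.01 0 .12 0 0 0; 0 -.022 0 .12 0 0 0"

```text
time: 9.6
tcp_pos: [0.4512, -0.2158, 0.1185]
orientation: [179.7, 0.0, -95.0]
contact_force: [1.2, 0.5, 0.5]
finger_gap: 0.006
gripper_force: 0.0
```

arm_command --targets "0 -.012 0 -.006 0 0 0; 0 -.024 0 -.011 0 0 0; 0 -.036 0 -.016 0 0 0; 0 -.048 0 -.02 0 0 0; 0 -.06 0 -.024 0 0 0"

```text
time: 10.02
tcp_pos: [0.4595, -0.159, 0.1498]
orientation: [-179.6, -0.2, -94.9]
contact_force: [-2.0, -4.6, 2.1]
finger_gap: 0.008
gripper_force: 2.5
```

arm_command --targets "0 -.012 0 -.003 0 0 0; 0 -.024 0 -.004 0 0 0; 0 -.036 0 -.004 0 0 0; 0 -.044 0 -.004 0 0 0; 0 -.044 0 -.004 0 0 0"

```text
time: 10.43
tcp_pos: [0.4626, -0.111, 0.1499]
orientation: [-179.8, 0.1, -94.8]
contact_force: [0.6, -0.0, -0.4]
finger_gap: 0.003
gripper_force: 0.0
```

Run:
```python
from h import *
for n in('top','side'):
    C=cam(n)
    for c,st,m in blobs(C,(0,180,60),(8,255,255),40): print('red',n,c,st.tolist(),onz(C,c,.157).round(4))
print('want',fx(0,-.0875),pose()[0],get_state()['contact_force'])
```

```text
want [ 0.46657819 -0.05069313] [ 0.46203943 -0.1118843   0.14908245] [ 0.75125634 -0.12647076 -0.76807516]
```

arm_command --targets "0 .01 0 -.03 0 0 0; 0 .02 0 -.07 0 0 0; 0 .05 0 -.1 0 0 0; 0 .09 0 -.1 0 0 0; 0 .13 0 -.1 0 0 0"

```text
time: 10.95
tcp_pos: [0.4514, -0.2436, 0.2513]
orientation: [-179.6, -0.0, -94.8]
contact_force: [1.1, 0.4, -0.8]
finger_gap: 0.003
gripper_force: 0.0
```

arm_command --targets "0 .03 0 0 0 0 0; 0 .06 0 0 0 0 0; 0 .06 0 0 0 0 0; 0 .06 0 0 0 0 0"

```text
time: 11.28
tcp_pos: [0.4444, -0.3033, 0.2476]
orientation: [180.0, 0.1, -95.2]
contact_force: [-0.6, -0.3, -0.9]
finger_gap: 0.004
gripper_force: 0.0
```

Run:
```python
from h import *
rs=[]
for n in('top','side'):
    C=cam(n)
    for c,st,m in blobs(C,(0,180,60),(8,255,255),40): print('red',n,c,st.tolist(),onz(C,c,.157).round(4)); rs.append(ray(C,c))
    if n=='side': S=C
print(tri(rs) if len(rs)==2 else '')
print('want',fx(0,-.0875),pose()[0])
cv2.imwrite('pics/s7.png',cv2.resize(S['im'][190:370,200:500],None,fx=2.6,fy=2.6,interpolation=cv2.INTER_CUBIC))
C=cam('wrist');import pickle;pickle.dump(C,open('v7.pkl','wb'))
```

```text
red top [339.3 255.7] [332, 248, 16, 17, 210] [ 0.4663 -0.0514  0.157 ]

want [ 0.46657819 -0.05069313] [ 0.4448607  -0.30168693  0.24792071]
```

View pics/s7.png

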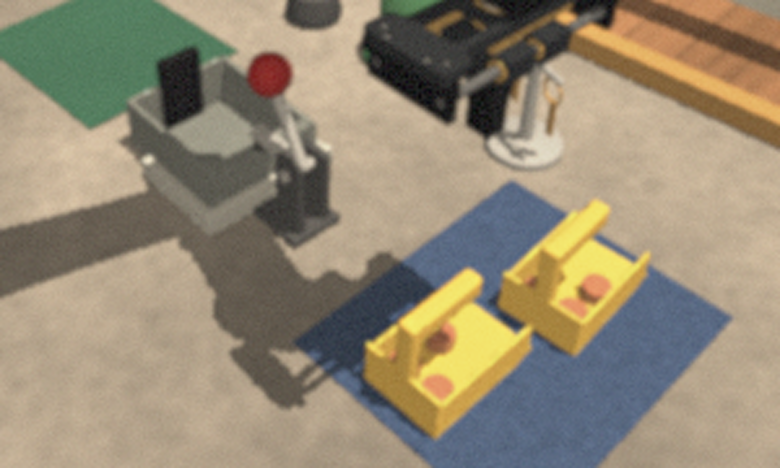

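The knob is at the closed position: measured (0.4663,−0.0514), expected (0.4666,−0.0507). Now one composite of two wrist views to measure the scoop bars.

Run:
```python
from h import *
import pickle
A=pickle.load(open('v6.pkl','rb'));B=pickle.load(open('v7.pkl','rb'))
for C in(A,B):
    for c,s,m in blobs(C,(18,90,100),(40,255,255),300): print(c,s.tolist())
B2=cam('wrist');pickle.dump(B2,open('v8.pkl','wb'))
a=A['im'][60:170,150:410];b=B2['im'][75:205,150:410]
a=cv2.resize(a,None,fx=3,fy=2.5*1.0,interpolation=cv2.INTER_CUBIC) if 0 else cv2.resize(a,None,fx=2.4,fy=2.4,interpolation=cv2.INTER_CUBIC)
b=cv2.resize(b,None,fx=2.4,fy=2.4,interpolation=cv2.INTER_CUBIC)
cv2.imwrite('pics/z8.png',np.vstack([a,b]));print(a.shape,b.shape)
```

```text
[223.  108.5] [170, 71, 105, 75, 5736]
[336.8 125.3] [287, 92, 109, 68, 5696]
[  5.4 249.7] [0, 221, 17, 46, 421]
[297.2 317.5] [134, 309, 306, 16, 3227]
[228.8 161.6] [175, 127, 103, 68, 4492]
[335.3 175.2] [289, 144, 101, 62, 5145]
[  6.1 247.8] [0, 217, 19, 50, 516]
[292.3 317.6] [134, 309, 302, 16, 3064]
(264, 624, 3) (312, 624, 3)
```

View pics/z8.png

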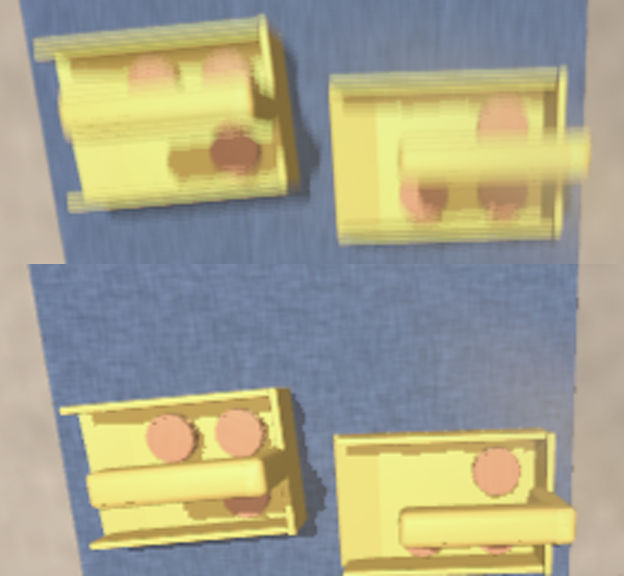

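In the crisp lower view the bar tops run (91,489)–(263,477) for the left (+x) scoop and (401,526)–(574,525) for the right one; 3 coins are visible in each. I triangulate the bar rear ends with the top camera.

Run:
```python
from h import *
import pickle
C=pickle.load(open('v8.pkl','rb'));T=cam('top')
f=lambda u,v:(150+(u+.5)/2.4-.5,75+(v-264+.5)/2.4-.5)
for n,a,b,t in(('P(+x)',(91,489),(263,477),(453.8,238.8)),('Q',(401,526),(574,525),(438.3,295.8))):
    A=onz(C,f(*a),.099);B=onz(C,f(*b),.099);d=B-A;L=np.linalg.norm(d)
    print(n,'front',A.round(4),'rear',B.round(4),'len',L.round(4),'dir deg',np.degrees(np.arctan2(d[1],d[0])).round(1))
    X,r=tri([ray(C,f(*b)),ray(T,t)]);print('  rear tri',X.round(4),np.round(r,4),'proj T',proj(T,B).round(1))
    print('  grip', ((A+B)/2-d/L*.0055).round(4))
print('cam',C['c'].round(3))
m=[(p,onz(T,p,0)[:2].round(3)) for p in((160+558/2.4,175+25/2.4),(160+768/2.4,175+38/2.4),(160+547/2.4,175+288/2.4),(160+760/2.4,175+301/2.4))];print('felt',m,np.mean([q[1] for q in m],0))
go([.54,-.33,.2],0);print(np.round(get_state()['joint_pos'],1))
```

```text
P(+x) front [ 0.5921 -0.3409  0.099 ] rear [ 0.5109 -0.3396  0.099 ] len 0.0812 dir deg 179.1
  rear tri [ 0.5095 -0.3421  0.1133] [0.002 0.002] proj T [450.4 238.9]
  grip [ 0.557  -0.3404  0.099 ]
Q front [ 0.4489 -0.3109  0.099 ] rear [ 0.3668 -0.3044  0.099 ] len 0.0823 dir deg 175.4
  rear tri [ 0.3676 -0.3054  0.1035] [0.0003 0.0003] proj T [437.3 295.7]
  grip [ 0.4133 -0.3081  0.099 ]
cam [ 0.438 -0.376  0.41 ]
felt [((392.5, 185.41666666666666), array([ 0.661, -0.21 ])), ((480.0, 190.83333333333334), array([ 0.65 , -0.462])), ((387.9166666666667, 295.0), array([ 0.351, -0.197])), ((476.6666666666667, 300.4166666666667), array([ 0.34 , -0.446]))] [ 0.5005  -0.32875]
go [ 0.021  -0.0967  0.0483] [-8.000e-02  1.000e-02 -9.486e+01] dist 0.11
[-16.8  12.5  -9.4  -0.1 -68.1  12. ]
```

```bash
python3 -c "
from h import *
go([.4133,-.3081,.17],-4.6)"
```

```text
go [0.01   0.0314 0.0783] [-8.000e-02  1.000e-02 -9.026e+01] dist 0.085
```

arm_command --targets "1 0 0 0 0 0 -7; 1 0 0 0 0 0 -14; 1 0 0 0 0 0 -21; 1 0 0 0 0 0 -28; 1 0 0 0 0 0 -35"

```text
time: 11.95
tcp_pos: [0.4455, -0.3008, 0.2484]
orientation: [-179.9, 0.0, -59.5]
contact_force: [-0.3, -0.4, -0.2]
finger_gap: 0.299
gripper_force: 0.0
```

arm_command --targets "1 0 0 0 0 0 -7; 1 0 0 0 0 0 -14; 1 0 0 0 0 0 -21; 1 0 0 0 0 0 -28; 1 0 0 0 0 0 -35"

```text
time: 12.37
tcp_pos: [0.4455, -0.3008, 0.2484]
orientation: [-179.9, -0.0, -24.5]
contact_force: [0.1, 0.9, -0.1]
finger_gap: 0.683
gripper_force: 0.0
```

arm_command --targets "1 0 0 .01 0 0 -7; 1 0 0 .03 0 0 -14; 1 0 0 .06 0 0 -20.3; 1 0 0 .078 0 0 -20.3; 1 0 0 .078 0 0 -20.3"

```text
time: 12.78
tcp_pos: [0.4428, -0.2995, 0.1662]
orientation: [-179.8, 0.4, -4.6]
contact_force: [-0.3, -0.0, 0.1]
finger_gap: 0.983
gripper_force: 0.0
```

arm_command --targets "1 0 0 0 0 0 0; 1 0 0 0 0 0 0"

```text
time: 12.95
tcp_pos: [0.4464, -0.3017, 0.1717]
orientation: [180.0, -0.2, -4.6]
contact_force: [0.6, -0.3, -0.7]
finger_gap: 0.994
gripper_force: 0.0
```

```bash
python3 -c "
from h import *
go([.4133,-.3081,.17],-4.6);go([.4133,-.3081,.069],-4.6)
T=cam('top')
for c,st,m in blobs(T,(20,150,80),(35,255,255),300): print('yel',c,st.tolist())
"
```

```text
go [-0.0325  0.009   0.0016] [ 0.02 -0.17  0.02] dist 0.034
go [-0.0328  0.009   0.1026] [ 0.02 -0.17  0.02] dist 0.108
yel [433.2  92.5] [345, 86, 181, 13, 1614]
yel [442.3 211.4] [425, 195, 32, 40, 941]
```

arm_command --targets "1 -.02 .005 0 0 0 0; 1 -.033 .009 .01 0 0 0; 1 -.033 .009 .03 0 0 0; 1 -.033 .009 .04 0 0 0; 1 -.033 .009 .04 0 0 0"

```text
time: 13.42
tcp_pos: [0.4109, -0.3075, 0.1292]
orientation: [-179.9, 0.1, -4.7]
contact_force: [0.3, 0.1, -0.3]
finger_gap: 1.002
gripper_force: 0.0
```

arm_command --targets "1 0 0 0 0 0 0; 1 0 0 0 0 0 0"

```text
time: 13.58
tcp_pos: [0.4129, -0.3083, 0.1312]
orientation: [180.0, -0.2, -4.6]
contact_force: [-0.7, 0.0, 0.2]
finger_gap: 0.995
gripper_force: 0.0
```

Run:
```python
from h import *
go([.4133,-.3081,.069],-4.6)
C=cam('wrist');A=[.4489,-.3109,.099]
print('front pred',proj(C,A).round(1),'nose sides',proj(C,[.482,-.268,.038]).round(1),proj(C,[.488,-.348,.038]).round(1))
cv2.imwrite('pics/w9.png',C['im'])
m=cv2.inRange(cv2.cvtColor(C['im'],cv2.COLOR_BGR2HSV),np.array((18,90,100)),np.array((40,255,255)))
for r in range(100,260,10):
    x=np.flatnonzero(m[r]); 
    if len(x): print(r,[(int(g[0]),int(g[-1])) for g in np.split(x,np.flatnonzero(np.diff(x)>1)+1) if len(g)>3])
```

```text
go [ 0.0002 -0.0002  0.0622] [ 0.   -0.15 -0.01] dist 0.062
front pred [320.3 180.8] nose sides [269.7 135.2] [358.8 120.8]
100 [(304, 329)]
130 [(272, 360)]
140 [(273, 361)]
150 [(273, 360)]
160 [(274, 360)]
170 [(275, 286), (311, 360)]
180 [(276, 285), (306, 360)]
190 [(276, 360)]
200 [(277, 360)]
210 [(278, 290), (306, 329), (347, 360)]
220 [(278, 287), (307, 329), (348, 359)]
230 [(279, 296), (307, 335), (337, 359)]
240 [(280, 359)]
250 [(280, 360)]
```

arm_command --targets "1 0 0 .035 0 0 0; 1 0 0 .062 0 0 0; 1 0 0 .062 0 0 0; 0 0 0 .062 0 0 0; 0 0 0 .062 0 0 0"

```text
time: 14.05
tcp_pos: [0.4132, -0.3085, 0.0697]
orientation: [180.0, -0.2, -4.6]
contact_force: [-0.2, 0.2, 1.1]
finger_gap: 0.92
gripper_force: 0.0
```

arm_command --targets "0 0 0 0 0 0 0; 0 0 0 0 0 0 0; 0 0 0 0 0 0 0; 0 0 0 0 0 0 0; 0 0 0 0 0 0 0"

```text
time: 14.47
tcp_pos: [0.4119, -0.308, 0.0686]
orientation: [-180.0, -0.1, -4.6]
contact_force: [0.5, 0.0, 0.5]
finger_gap: 0.556
gripper_force: 0.0
```

arm_command --targets "0 0 0 0 0 0 0; 0 0 0 0 0 0 0; 0 0 0 0 0 0 0; 0 0 0 0 0 0 0; 0 0 0 0 0 0 0"

```text
time: 14.88
tcp_pos: [0.4116, -0.3078, 0.068]
orientation: [-179.9, -0.0, -4.7]
contact_force: [0.3, 1.2, 0.9]
finger_gap: 0.205
gripper_force: 29.8
```

```bash
cat >> h.py <<'E'
def pour(th,nose,zn,gx=.012,gz=.069+.019,yaw=-4.8):
    "TCP for nose lip at fixture nose (x,y), height zn, tip angle th; gx,gz: grip in the scoop"
    t=np.radians(th); a=.060+gx; b=gz-.011
    e=a*np.cos(t)-b*np.sin(t); z=-a*np.sin(t)-b*np.cos(t)
    g=np.array([nose[0]-e, nose[1], zn-z])
    tip=g+.019*np.array([-np.sin(t),0,-np.cos(t)])
    return np.array([*fx(*tip[:2]),tip[2]])
E
python3 - <<'E'
from h import *
print(pose()[0].round(4))
for th,n,z in((0,(-.02,.008),.085),(15,(-.02,.008),.08),(30,(-.025,.008),.075),(45,(-.03,.008),.065),(58,(-.03,.008),.06)): print(th,pour(th,n,z).round(4))
E
```

```text
[ 0.4116 -0.3078  0.068 ]
0 [0.3829 0.0522 0.143 ]
15 [0.4003 0.0507 0.1547]
30 [0.4164 0.0494 0.1612]
45 [0.4348 0.0478 0.1569]
58 [0.4557 0.0461 0.1518]
```

arm_command --targets "0 0 0 -.02 0 0 0; 0 0 0 -.06 0 0 0; 0 0 0 -.1 0 0 0; 0 0 0 -.15 0 0 0; 0 0 0 -.2 0 0 0"

```text
time: 15.3
tcp_pos: [0.4106, -0.3075, 0.2526]
orientation: [-179.9, 0.1, -4.7]
contact_force: [0.8, -1.4, -1.9]
finger_gap: 0.205
gripper_force: 29.8
```

arm_command --targets "0 -.005 -.02 0 0 0 0; 0 -.014 -.055 0 0 0 0; 0 -.023 -.093 0 0 0 0; 0 -.032 -.133 0 0 0 0; 0 -.038 -.165 0 0 0 0"

```text
time: 15.72
tcp_pos: [0.3853, -0.1386, 0.2509]
orientation: [-179.9, 0.1, -4.7]
contact_force: [0.5, 0.2, -1.1]
finger_gap: 0.202
gripper_force: 29.9
```

arm_command --targets "0 -.005 -.035 0 0 0 0; 0 -.01 -.075 0 0 0 0; 0 -.014 -.115 0 0 0 0; 0 -.018 -.15 0 0 0 0; 0 -.02 -.18 0 0 0 0"

```text
time: 16.13
tcp_pos: [0.3805, 0.0425, 0.2514]
orientation: [-179.9, -0.0, -4.6]
contact_force: [0.9, -0.4, -2.3]
finger_gap: 0.201
gripper_force: 29.9
```

arm_command --targets "0 0 -.01 0 0 0 0; 0 0 -.01 0 0 0 0; 0 0 -.01 0 0 0 0"

```text
time: 16.38
tcp_pos: [0.382, 0.0505, 0.2512]
orientation: [-180.0, 0.0, -4.6]
contact_force: [-0.6, 0.1, -2.5]
finger_gap: 0.202
gripper_force: 29.9
```

Run:
```python
from h import *
s=get_state();print(pose()[0].round(4),s['orientation'],s['finger_gap'],np.round(s['joint_pos'],1))
go(pour(0,(-.02,.008),.09),-4.8)
for th,n,z in((15,(-.02,.008),.085),(30,(-.025,.008),.075),(45,(-.03,.008),.065),(58,(-.03,.008),.06)): go(pour(th,n,z),-4.8,-th)
```

```text
[0.382  0.0505 0.2512] [-1.79987532e+02  4.97071590e-02 -4.57737902e+00] 0.20236642527362614 [ 32.   -3.7 -27.   -0.  -66.8  53.4]
go [ 0.0009 -0.0017  0.1032] [-0.01  0.05  0.22] dist 0.103
go [ 0.0183 -0.0016  0.0915] [  0.02 -14.95   0.22] dist 0.093
go [ 0.0345 -0.0015  0.0899] [  0.05 -29.95   0.22] dist 0.096
go [ 0.053  -0.0015  0.0942] [  0.08 -44.95   0.22] dist 0.108
go [ 0.0739 -0.0014  0.0993] [  0.1  -57.95   0.21] dist 0.124
```

arm_command --targets "0 .001 -.002 .03 0 0 0; 0 .001 -.002 .065 0 0 0; 0 .006 -.002 .09 0 -5 0; 0 .012 -.002 .093 0 -10 0; 0 .018 -.002 .0915 0 -15 0"

```text
time: 16.8
tcp_pos: [0.3991, 0.0493, 0.1585]
orientation: [180.0, 15.5, -4.8]
contact_force: [0.4, 1.1, -1.1]
finger_gap: 0.202
gripper_force: 29.9
```

Run:
```python
from h import *
s=get_state();print(pose()[0].round(4),s['orientation'],np.round(s['joint_pos'],1))
for th,n,z in((15,(-.02,.008),.085),(22,(-.02,.008),.08),(30,(-.025,.008),.075),(38,(-.028,.008),.07),(45,(-.03,.008),.065),(52,(-.03,.008),.062),(58,(-.03,.008),.06)): go(pour(th,n,z),-4.8,-th)
```

```text
[0.3991 0.0493 0.1585] [179.97866783  15.45015536  -4.75672103] [ 24.2  12.4 -22.3  -7.9 -69.1  64.8]
go [ 0.0007 -0.0015 -0.0014] [0.03 0.45 0.04] dist 0.002
go [ 0.0096 -0.0015 -0.0049] [ 0.04 -6.55  0.04] dist 0.011
go [ 0.0159 -0.0015 -0.0072] [  0.04 -14.55   0.04] dist 0.018
go [ 0.0252 -0.0015 -0.0085] [  0.04 -22.55   0.03] dist 0.027
go [ 0.0348 -0.0015 -0.008 ] [  0.04 -29.55   0.03] dist 0.036
go [ 0.0464 -0.0015 -0.0086] [ 5.000e-02 -3.655e+01  3.000e-02] dist 0.047
go [ 0.0564 -0.0014 -0.0086] [ 5.000e-02 -4.255e+01  3.000e-02] dist 0.057
```

arm_command --targets "0 .004 -.0015 -.003 0 -4 0; 0 .009 -.0015 -.005 0 -7 0; 0 .013 -.0015 -.006 0 -11 0; 0 .016 -.0015 -.007 0 -14.5 0; 0 .021 -.0015 -.008 0 -18.5 0"

```text
time: 17.22
tcp_pos: [0.4236, 0.0493, 0.1625]
orientation: [-179.9, 33.6, -4.7]
contact_force: [-0.8, 0.6, -1.5]
finger_gap: 0.202
gripper_force: 29.9
```

Run:
```python
from h import *
s=get_state();print(pose()[0].round(4),s['orientation'],np.round(s['joint_pos'],1))
for th,n,z in((38,(-.028,.008),.07),(45,(-.03,.008),.065),(52,(-.03,.008),.062),(58,(-.03,.008),.06)): go(pour(th,n,z),-4.8,-th)
```

```text
[0.4236 0.0493 0.1625] [-179.88961696   33.59832271   -4.74693315] [ 18.6  24.7  -7.8 -12.8 -88.9  70.5]
go [0.0032 0.0006 0.0009] [-0.08 -4.4   0.05] dist 0.003
go [ 0.0125  0.0006 -0.0016] [ -0.08 -11.4    0.05] dist 0.013
go [ 0.0233  0.0006 -0.0057] [ -0.07 -18.4    0.06] dist 0.024
go [ 0.0328  0.0006 -0.0089] [ -0.07 -24.4    0.06] dist 0.034
```

arm_command --targets "0 .003 0 .001 0 -4 0; 0 .008 0 0 0 -8 0; 0 .0125 0 -.001 0 -11.5 0; 0 .0125 0 -.001 0 -11.5 0; 0 .0125 0 -.001 0 -11.5 0"

```text
time: 17.63
tcp_pos: [0.4344, 0.0486, 0.1552]
orientation: [-180.0, 45.0, -4.8]
contact_force: [0.2, -0.2, -1.3]
finger_gap: 0.206
gripper_force: 29.9
```

arm_command --targets "0 .005 0 -.002 0 -4 0; 0 .01 0 -.003 0 -7 0; 0 .015 0 -.004 0 -10 0; 0 .02 0 -.005 0 -13 0; 0 .02 0 -.005 0 -13 0"

```text
time: 18.05
tcp_pos: [0.4517, 0.0479, 0.1443]
orientation: [-180.0, 58.1, -4.7]
contact_force: [0.7, -0.2, -1.9]
finger_gap: 0.201
gripper_force: 29.9
```

arm_command --targets "0 0 0 0 0 0 0; 0 0 0 0 0 0 0; 0 0 0 0 0 0 0; 0 0 0 0 0 0 0; 0 0 0 0 0 0 0"

```text
time: 18.47
tcp_pos: [0.4516, 0.0486, 0.1468]
orientation: [-179.8, 57.8, -4.5]
contact_force: [0.4, 0.8, -1.2]
finger_gap: 0.201
gripper_force: 29.9
```

Run:
```python
from h import *
s=get_state();print(pose()[0].round(4),s['orientation'],s['contact_force'])
for n in('top','side','wrist'):
    C=cam(n);cv2.imwrite(f'pics/p_{n}.png',C['im'])
    for c,st,m in blobs(C,(3,90,70),(14,255,255),15): 
        if st[4]<2500: print(n,c,st.tolist(),onz(C,c,.02).round(3))
```

```text
[0.4516 0.0486 0.1468] [-179.83286945   57.84422763   -4.49468015] [ 0.38302375  0.76368165 -1.22779991]
top [629.4  24.7] [623, 4, 13, 46, 150] [ 1.148 -0.905  0.02 ]
top [626.5  46.3] [626, 42, 2, 10, 15] [ 1.082 -0.892  0.02 ]
top [627.   57.4] [626, 53, 3, 10, 21] [ 1.048 -0.892  0.02 ]
top [627.7  74.5] [627, 69, 3, 13, 18] [ 0.996 -0.891  0.02 ]
top [634.8 124.5] [630, 99, 9, 41, 164] [ 0.847 -0.903  0.02 ]
top [311.4 112. ] [307, 110, 9, 7, 21] [0.865 0.027 0.02 ]
top [ 37.6 137.1] [22, 127, 39, 17, 331] [0.777 0.799 0.02 ]
top [433.4 226.9] [431, 223, 7, 9, 48] [ 0.543 -0.32   0.02 ]
top [302.5 234.4] [300, 233, 6, 4, 18] [0.516 0.045 0.02 ]
top [  7.2 248.2] [0, 239, 15, 20, 183] [0.464 0.856 0.02 ]
top [316.6 248.8] [313, 244, 8, 10, 50] [0.477 0.005 0.02 ]
top [339.1 255.7] [330, 246, 20, 20, 286] [ 0.459 -0.058  0.02 ]
top [622.1 313.2] [608, 283, 30, 60, 1258] [ 0.315 -0.838  0.02 ]
side [84.3 19.1] [83, 14, 4, 9, 15] [1.457 4.439 0.02 ]
side [120.3  25. ] [114, 22, 13, 7, 30] [1.586 3.812 0.02 ]
side [76.4 29.7] [73, 25, 8, 9, 15] [1.179 3.833 0.02 ]
side [89.7 27.7] [8
[... 776 characters left out ...]
[416, 296, 19, 16, 122] [ 0.563 -0.359  0.02 ]
side [635. 385.] [627, 358, 13, 42, 291] [ 0.664 -0.753  0.02 ]
wrist [301.5  41.6] [281, 22, 42, 41, 1371] [0.487 0.058 0.02 ]
wrist [383.3  47.6] [369, 23, 29, 50, 1010] [0.479 0.005 0.02 ]
wrist [447.1 233. ] [387, 222, 133, 31, 1233] [-0.223 -0.276  0.02 ]
wrist [536.9 232.4] [525, 227, 20, 15, 140] [-0.231 -0.535  0.02 ]
wrist [213.8 237. ] [177, 231, 90, 27, 758] [-0.246  0.457  0.02 ]
wrist [114.1 292.7] [111, 288, 7, 15, 60] [ 5.768 -4.268  0.02 ]
wrist [171.8 305.9] [167, 288, 11, 35, 165] [ 2.687 -1.222  0.02 ]
wrist [490.9 303.7] [466, 288, 63, 26, 592] [3.221 1.263 0.02 ]
wrist [481.6 394.3] [477, 389, 12, 11, 95] [1.103 0.227 0.02 ]
```

arm_command --targets "0 .006 0 -.003 0 -5 0; 0 .003 0 -.008 0 -5 0; 0 .006 0 -.003 0 -5 0; 0 .003 0 -.008 0 -5 0; 0 .003 0 -.012 0 -5 0"

```text
time: 19.03
tcp_pos: [0.4634, 0.0474, 0.151]
orientation: [-179.9, 62.9, -4.5]
contact_force: [0.2, 0.2, -1.6]
finger_gap: 0.204
gripper_force: 29.9
```

arm_command --targets "0 0 0 0 0 0 0; 0 0 0 0 0 0 0; 0 0 0 0 0 0 0; 0 0 0 0 0 0 0; 0 0 0 0 0 0 0"

```text
time: 19.45
tcp_pos: [0.4633, 0.0476, 0.1499]
orientation: [-179.9, 62.9, -4.5]
contact_force: [-0.0, -0.5, -1.8]
finger_gap: 0.205
gripper_force: 29.9
```

Run:
```python
from h import *
F=[]
for i in range(6):
    C=cam('wrist');F.append(get_state()['contact_force'])
print(np.mean(F,0).round(2),np.std(F,0).round(2))
print(get_state()['orientation'],pose()[0].round(4))
for c,st,m in blobs(C,(3,90,70),(14,255,255),100):
    if c[1]<150:print(c,st.tolist(),onz(C,c,.019).round(3))
cv2.imwrite('pics/p2.png',C['im'])
go(pour(0,(-.02,.008),.16),-4.8)
```

```text
[ 0.05  0.   -1.23] [0.62 0.28 0.33]
[-179.88659266   62.97801933   -4.55118052] [0.4633 0.0475 0.1496]
[301.5  46.3] [281, 36, 42, 25, 866] [0.482 0.059 0.019]
[383.2  52.7] [369, 37, 29, 36, 762] [0.472 0.004 0.019]
go [-0.0975  0.0018  0.0407] [3.000e-02 6.298e+01 1.600e-01] dist 0.106
```

arm_command --targets "0 -.035 0 -.018 0 0 0; 0 -.071 0 -.036 0 7 0; 0 -.075 0 -.025 0 14 0; 0 -.079 0 -.015 0 21 0; 0 -.083 0 -.005 0 28 0"

```text
time: 20.17
tcp_pos: [0.4308, 0.0501, 0.2265]
orientation: [-179.9, 34.5, -4.6]
contact_force: [-0.8, 0.3, -0.4]
finger_gap: 0.202
gripper_force: 29.9
```

Run:
```python
from h import *
print(pose()[0].round(4),get_state()['orientation'])
go([.385,.05,.25],-4.6)
```

```text
[0.4308 0.0501 0.2265] [-179.85562703   34.50964696   -4.58539002]
go [-0.0509  0.0038  0.0065] [-1.400e-01  3.451e+01 -3.000e-02] dist 0.051
```

arm_command --targets "0 -.01 0 .001 0 7 0; 0 -.02 0 .003 0 14 0; 0 -.031 .001 .004 0 21 0; 0 -.041 .002 .005 0 28 0; 0 -.051 .004 .0065 0 34.5 0"

```text
time: 20.58
tcp_pos: [0.3842, 0.0497, 0.2509]
orientation: [-179.8, 0.1, -4.7]
contact_force: [-0.4, 0.2, -0.2]
finger_gap: 0.203
gripper_force: 29.9
```

arm_command --targets "0 .005 .03 0 0 0 0; 0 .01 .07 0 0 0 0; 0 .016 .11 0 0 0 0; 0 .022 .15 0 0 0 0; 0 .028 .18 0 0 0 0"

```text
time: 21.0
tcp_pos: [0.3965, -0.1338, 0.2498]
orientation: [-179.9, 0.5, -4.6]
contact_force: [1.5, 0.8, -1.1]
finger_gap: 0.198
gripper_force: 29.9
```

arm_command --targets "0 .006 .04 0 0 0 0; 0 .012 .08 0 0 0 0; 0 .018 .12 0 0 0 0; 0 .024 .15 0 0 0 0; 0 .029 .176 0 0 0 0"

```text
time: 21.42
tcp_pos: [0.4114, -0.3117, 0.2486]
orientation: [-179.9, 0.6, -4.8]
contact_force: [1.2, 0.5, -0.6]
finger_gap: 0.201
gripper_force: 29.9
```

arm_command --targets "0 0 0 0 0 0 0; 0 0 0 0 0 0 0; 0 0 0 0 0 0 0"

```text
time: 21.67
tcp_pos: [0.4117, -0.3092, 0.2486]
orientation: [-179.9, 0.6, -4.7]
contact_force: [-0.4, 0.7, -0.6]
finger_gap: 0.205
gripper_force: 29.9
```

Run:
```python
from h import *
print(pose()[0].round(4),get_state()['orientation'],get_state()['finger_gap'])
go([.4116,-.3078,.0685],-4.6)
T=cam('top')
for c,st,m in blobs(T,(20,150,80),(35,255,255),300): print('yel',c,st.tolist())
```

```text
[ 0.4117 -0.3092  0.2486] [-179.89364334    0.56165848   -4.67726806] 0.20511837626507684
go [ 0.0016 -0.001   0.1801] [-0.11  0.56 -0.08] dist 0.18
yel [431.9  92.4] [346, 87, 175, 12, 1607]
yel [442.  215.5] [425, 195, 33, 44, 1129]
```

arm_command --targets "0 .001 -.001 .04 0 .5 0; 0 .0015 -.001 .08 0 .5 0; 0 .0015 -.001 .12 0 .5 0; 0 .0015 -.001 .15 0 .5 0; 0 .0015 -.001 .165 0 .5 0"

```text
time: 22.13
tcp_pos: [0.4101, -0.306, 0.0805]
orientation: [-179.8, 0.3, -4.6]
contact_force: [0.2, -0.8, -2.2]
finger_gap: 0.208
gripper_force: 29.9
```

arm_command --targets "0 0 0 .006 0 0 0; 0 0 0 .012 0 0 0; 0 0 0 .015 0 0 0; 0 0 0 .015 0 0 0; .6 0 0 .015 0 0 0"

```text
time: 22.55
tcp_pos: [0.4137, -0.3087, 0.0703]
orientation: [-180.0, -0.2, -4.6]
contact_force: [0.1, 0.6, 0.4]
finger_gap: 0.226
gripper_force: 0.0
```

arm_command --targets ".7 0 0 0 0 0 0; .7 0 0 0 0 0 0; .7 0 0 0 0 0 0; .7 0 0 0 0 0 0; .7 0 0 0 0 0 0"

```text
time: 22.97
tcp_pos: [0.4128, -0.3086, 0.0692]
orientation: [-180.0, -0.1, -4.7]
contact_force: [-0.1, 0.0, 0.2]
finger_gap: 0.569
gripper_force: 0.0
```

arm_command --targets "1 0 0 -.02 0 0 0; 1 0 0 -.05 0 0 0; 1 0 0 -.08 0 0 0; 1 0 0 -.1 0 0 0; 1 0 0 -.1 0 0 0"

```text
time: 23.38
tcp_pos: [0.4154, -0.31, 0.174]
orientation: [179.8, -0.6, -4.6]
contact_force: [0.9, -0.5, -0.1]
finger_gap: 0.939
gripper_force: 0.0
```

Run:
```python
from h import *
print(pose()[0].round(4),get_state()['orientation'],get_state()['finger_gap'])
go([.557,-.3404,.165],-1)
T=cam('top')
for c,st,m in blobs(T,(20,150,80),(35,255,255),300): print('yel',c,st.tolist())
for c,st,m in blobs(T,(3,90,70),(14,255,255),10):
    if 280<c[0]<360 and 200<c[1]<290: print('coin',c,st.tolist(),(rot(FA).T@(onz(T,c,.02)[:2]-FX)).round(3))
```

```text
[ 0.4154 -0.31    0.174 ] [179.82704285  -0.57617551  -4.59677959] 0.9388840554909914
go [0.1435 0.0189 0.0105] [ 0.19 -0.57 -3.6 ] dist 0.145
yel [430.8  92.5] [340, 87, 185, 12, 1638]
yel [441.8 215.6] [425, 195, 33, 44, 1145]
coin [305.  232.6] [300, 228, 11, 10, 85] [0.047 0.005]
coin [296.7 246.2] [292, 242, 10, 10, 78] [0.007 0.024]
coin [316.4 248.5] [313, 244, 8, 10, 61] [ 0.006 -0.031]
coin [339.1 255.5] [330, 247, 19, 19, 268] [-0.006 -0.095]
```

Three coins are in the box and scoop Q is back on the felt. Now the second scoop.

arm_command --targets "1 .035 .005 .002 0 0 -1; 1 .075 .01 .005 0 0 -2; 1 .115 .015 .008 0 0 -3; 1 .1435 .019 .01 0 -.5 -3.6; 1 .1435 .019 .04 0 -.5 -3.6"

```text
time: 23.85
tcp_pos: [0.5625, -0.3418, 0.132]
orientation: [179.7, -0.2, -0.9]
contact_force: [1.3, -0.5, 0.9]
finger_gap: 0.998
gripper_force: 0.0
```

arm_command --targets "1 0 0 0 0 0 0; 1 0 0 0 0 0 0"

```text
time: 24.02
tcp_pos: [0.552, -0.3383, 0.1256]
orientation: [-179.8, 0.9, -1.1]
contact_force: [0.7, -0.2, 0.2]
finger_gap: 1.003
gripper_force: 0.0
```

Run:
```python
from h import *
go([.557,-.3404,.069],-1)
C=cam('wrist')
m=cv2.inRange(cv2.cvtColor(C['im'],cv2.COLOR_BGR2HSV),np.array((18,90,100)),np.array((40,255,255)))
for r in range(100,260,10):
    x=np.flatnonzero(m[r]); 
    if len(x): print(r,[(int(g[0]),int(g[-1])) for g in np.split(x,np.flatnonzero(np.diff(x)>1)+1) if len(g)>3])
cv2.imwrite('pics/w10.png',C['im']); print(proj(C,[.5921,-.3409,.099]).round(1),proj(C,[.557,-.3404,.099]))
for dx in(0,):
  for c in((319,210),(319,240)): print(onz(C,c,.099).round(4))
```

```text
go [0.0059 0.0023 0.0565] [-0.22  0.9  -0.06] dist 0.057
120 [(276, 365)]
130 [(276, 367)]
140 [(276, 367)]
150 [(277, 366)]
160 [(278, 331), (350, 366)]
170 [(278, 333), (355, 366)]
180 [(279, 335), (351, 366)]
190 [(280, 365)]
200 [(280, 293), (311, 335), (350, 365)]
210 [(281, 291), (311, 335), (353, 365)]
220 [(282, 298), (311, 335), (348, 364)]
230 [(282, 364)]
240 [(283, 364)]
250 [(264, 303), (312, 335)]
[323.6 176.1] [323.65302482 224.08620729]
[ 0.5677 -0.3373  0.099 ]
[ 0.5446 -0.3368  0.099 ]
```

arm_command --targets "1 .004 .001 .03 0 .5 0; 1 .004 .001 .055 0 .5 0; 1 .004 .001 .056 0 .5 0; 0 .004 .001 .056 0 .5 0; 0 .004 .001 .056 0 .5 0"

```text
time: 24.48
tcp_pos: [0.5585, -0.3408, 0.0755]
orientation: [180.0, -0.2, -1.0]
contact_force: [0.4, 0.1, 0.1]
finger_gap: 0.914
gripper_force: 0.0
```

arm_command --targets "0 0 0 0 0 0 0; 0 0 0 0 0 0 0; 0 0 0 0 0 0 0; 0 0 0 0 0 0 0; 0 0 0 0 0 0 0"

```text
time: 24.9
tcp_pos: [0.5579, -0.3401, 0.0735]
orientation: [-179.9, -0.1, -1.0]
contact_force: [-0.4, 0.0, 0.2]
finger_gap: 0.559
gripper_force: 0.0
```

arm_command --targets "0 0 0 0 0 0 0; 0 0 0 0 0 0 0; 0 0 0 0 0 0 0; 0 0 0 0 0 0 0; 0 0 0 0 0 0 0"

```text
time: 25.32
tcp_pos: [0.5577, -0.34, 0.0729]
orientation: [-179.9, -0.0, -1.1]
contact_force: [0.2, -0.6, 0.5]
finger_gap: 0.204
gripper_force: 29.9
```

Run:
```python
from h import *
print(pose()[0].round(4),get_state()['orientation'],get_state()['finger_gap'])
```

```text
[ 0.5577 -0.34    0.0729] [-1.79922630e+02 -3.06737606e-02 -1.05142021e+00] 0.20351306232654404
```

arm_command --targets "0 0 0 -.02 0 0 0; 0 0 0 -.06 0 0 0; 0 0 0 -.1 0 0 0; 0 0 0 -.14 0 0 0; 0 0 0 -.18 0 0 0"

```text
time: 25.73
tcp_pos: [0.5569, -0.3399, 0.2541]
orientation: [-179.9, 0.0, -1.1]
contact_force: [0.5, -0.6, -2.1]
finger_gap: 0.202
gripper_force: 29.9
```

arm_command --targets "0 -.02 0 -.01 0 0 0; 0 -.055 0 -.02 0 0 0; 0 -.09 -.01 -.025 0 0 1; 0 -.125 -.03 -.025 0 0 2; 0 -.155 -.055 -.025 0 0 3.5"

```text
time: 26.15
tcp_pos: [0.401, -0.2822, 0.2772]
orientation: [-179.9, 0.1, -4.8]
contact_force: [0.8, 1.2, -1.1]
finger_gap: 0.207
gripper_force: 29.9
```

arm_command --targets "0 -.01 -.038 0 0 0 0; 0 -.02 -.077 0 0 0 0; 0 -.03 -.115 0 0 0 0; 0 -.04 -.153 0 0 0 0; 0 -.045 -.19 0 0 0 0"

```text
time: 26.57
tcp_pos: [0.3717, -0.0881, 0.2778]
orientation: [-179.9, 0.0, -4.6]
contact_force: [0.4, 0.2, -2.0]
finger_gap: 0.205
gripper_force: 29.9
```

arm_command --targets "0 0 -.038 0 0 0 0; 0 -.002 -.075 0 0 0 0; 0 -.003 -.11 0 0 0 0; 0 -.003 -.13 0 0 0 0; 0 -.003 -.13 0 0 0 0"

```text
time: 26.98
tcp_pos: [0.381, 0.0433, 0.2781]
orientation: [-179.9, -0.0, -4.3]
contact_force: [-0.4, -0.6, -1.7]
finger_gap: 0.203
gripper_force: 29.9
```

Run:
```python
from h import *
F=[]
for i in range(5): C=cam('top');F.append(get_state()['contact_force'])
print(np.mean(F,0).round(2),pose()[0].round(4),get_state()['orientation'],get_state()['finger_gap'])
for th,n,z in((0,(-.02,.008),.09),(15,(-.02,.008),.085)): go(pour(th,n,z,.012,.0915),-4.8,-th)
for c,st,m in blobs(C,(3,90,70),(14,255,255),10):
    if 280<c[0]<500 and 190<c[1]<320: print('coin',c,st.tolist(),(rot(FA).T@(onz(C,c,.02)[:2]-FX)).round(3))
for c,st,m in blobs(C,(20,150,80),(35,255,255),300): print('yel',c,st.tolist())
```

```text
[-0.39 -0.11 -2.19] [0.3808 0.0395 0.2781] [-1.79948970e+02  4.06927486e-03 -4.61971841e+00] 0.20400709306878692
go [ 0.0011 -0.0126  0.1266] [-0.05  0.    0.18] dist 0.127
go [ 0.0195 -0.0126  0.1151] [ -0.03 -15.     0.19] dist 0.117
coin [304.9 232.7] [300, 228, 11, 10, 83] [0.047 0.006]
coin [296.7 246.1] [292, 242, 10, 9, 75] [0.008 0.024]
coin [316.3 248.4] [313, 244, 8, 10, 59] [ 0.007 -0.03 ]
coin [339.1 255.6] [330, 246, 20, 20, 288] [-0.007 -0.095]
coin [306.3 281. ] [301, 276, 11, 12, 95] [-0.085 -0.012]
yel [431.5  92.5] [345, 87, 176, 12, 1607]
yel [430.9 268.3] [415, 244, 33, 51, 1393]
yel [299.5 273.2] [281, 259, 40, 32, 949]
```

arm_command --targets "0 .001 -.006 .03 0 0 0; 0 .001 -.0125 .07 0 0 0; 0 .007 -.0125 .105 0 -5 0; 0 .013 -.0125 .115 0 -10 0; 0 .0195 -.0125 .115 0 -15 0"

```text
time: 27.65
tcp_pos: [0.3996, 0.0499, 0.1609]
orientation: [180.0, 15.5, -4.6]
contact_force: [0.4, 0.6, -2.0]
finger_gap: 0.203
gripper_force: 29.9
```

arm_command --targets "0 .004 0 -.003 0 -4 0; 0 .009 0 -.005 0 -7 0; 0 .013 0 -.006 0 -11 0; 0 .016 0 -.007 0 -14.5 0; 0 .021 0 -.008 0 -18.5 0"

```text
time: 28.07
tcp_pos: [0.4248, 0.0485, 0.1658]
orientation: [-179.9, 33.5, -4.6]
contact_force: [-0.2, 0.9, -1.8]
finger_gap: 0.202
gripper_force: 29.9
```

Run:
```python
from h import *
print(pose()[0].round(4),get_state()['orientation'])
for th,n,z in((38,(-.028,.008),.07),(45,(-.03,.008),.065),(58,(-.03,.008),.06)): go(pour(th,n,z,.012,.0915),-4.8,-th)
```

```text
[0.4248 0.0485 0.1658] [-179.8700158    33.53934162   -4.61760746]
go [ 0.0042 -0.0002  0.0009] [-0.02 -4.46  0.15] dist 0.004
go [ 0.014  -0.0001 -0.0015] [-1.000e-02 -1.146e+01  1.500e-01] dist 0.014
go [ 0.035  -0.0001 -0.0086] [  0.   -24.46   0.16] dist 0.036
```

arm_command --targets "0 .004 0 .001 0 -4 0; 0 .009 0 0 0 -8 0; 0 .0135 0 -.001 0 -11.5 0; 0 .0135 0 -.001 0 -11.5 0; 0 .0135 0 -.001 0 -11.5 0"

```text
time: 28.48
tcp_pos: [0.4363, 0.0476, 0.1579]
orientation: [-180.0, 45.0, -4.7]
contact_force: [0.7, -0.4, -1.0]
finger_gap: 0.201
gripper_force: 29.9
```

arm_command --targets "0 .005 0 -.002 0 -4 0; 0 .01 0 -.003 0 -7 0; 0 .015 0 -.004 0 -10 0; 0 .02 0 -.005 0 -13 0; 0 .02 0 -.005 0 -13 0"

```text
time: 28.9
tcp_pos: [0.4535, 0.0468, 0.1469]
orientation: [-179.9, 58.1, -4.6]
contact_force: [-0.1, 0.4, -2.5]
finger_gap: 0.208
gripper_force: 29.9
```

arm_command --targets "0 0 0 0 0 0 0; 0 0 0 0 0 0 0; 0 .006 0 -.003 0 -5 0; 0 .003 0 -.008 0 -5 0; 0 .006 0 -.003 0 -5 0"

```text
time: 29.32
tcp_pos: [0.46, 0.0466, 0.1457]
orientation: [-179.8, 62.7, -4.4]
contact_force: [-1.1, -0.5, -0.6]
finger_gap: 0.204
gripper_force: 29.9
```

arm_command --targets "0 -.003 0 -.005 0 0 0; 0 0 0 0 0 0 0; 0 -.003 0 -.005 0 0 0; 0 -.003 0 -.009 0 0 0; 0 -.003 0 -.009 0 0 0"

```text
time: 29.73
tcp_pos: [0.4665, 0.0462, 0.1529]
orientation: [-179.8, 62.8, -4.3]
contact_force: [1.0, -1.0, -1.3]
finger_gap: 0.2
gripper_force: 29.9
```

Run:
```python
from h import *
F=[]
for i in range(6): C=cam('wrist');F.append(get_state()['contact_force'])
print(np.mean(F,0).round(2),pose()[0].round(4),get_state()['orientation'],get_state()['finger_gap'])
for c,st,m in blobs(C,(3,90,70),(14,255,255),100):
    if c[1]<150:print(c,st.tolist(),onz(C,c,.019).round(3))
go([.385,.05,.27],-4.6)
```

```text
[ 0.44  0.36 -1.4 ] [0.4656 0.0463 0.1517] [-179.8505902    62.98090182   -4.41729652] 0.2005564013812017
[300.2  46.3] [280, 36, 41, 24, 833] [0.482 0.059 0.019]
[335.6  38.6] [325, 36, 26, 8, 125] [0.487 0.035 0.019]
[366.5  58.2] [340, 37, 55, 44, 1693] [0.467 0.013 0.019]
go [-0.142   0.0025  0.0181] [-3.000e-02  6.298e+01  8.000e-02] dist 0.143
```

arm_command --targets "0 -.035 0 -.018 0 0 0; 0 -.071 0 -.036 0 7 0; 0 -.08 0 -.03 0 14 0; 0 -.09 0 -.022 0 21 0; 0 -.1 0 -.015 0 28 0"

```text
time: 30.45
tcp_pos: [0.4341, 0.0486, 0.2482]
orientation: [-179.9, 34.6, -4.5]
contact_force: [0.5, 1.2, -0.5]
finger_gap: 0.203
gripper_force: 29.9
```

Run:
```python
from h import *
print(pose()[0].round(4),get_state()['orientation'])
go([.385,.05,.27],-4.6)
```

```text
[0.4341 0.0486 0.2482] [-179.85915946   34.55956266   -4.49029176]
go [-0.0527  0.0025  0.0099] [-0.1  34.56  0.06] dist 0.054
```

arm_command --targets "0 -.01 0 .002 0 7 0; 0 -.02 0 .004 0 14 0; 0 -.031 .001 .006 0 21 0; 0 -.042 .002 .008 0 28 0; 0 -.0527 .0025 .01 0 34.5 0"

```text
time: 30.87
tcp_pos: [0.3841, 0.0497, 0.2706]
orientation: [-179.8, 0.1, -4.6]
contact_force: [-1.0, -0.7, -0.7]
finger_gap: 0.204
gripper_force: 29.9
```

arm_command --targets "0 0 .03 0 0 0 0; 0 0 .07 0 0 0 0; 0 0 .11 0 0 0 0; 0 0 .15 0 0 0 0; 0 0 .19 0 0 0 0"

```text
time: 31.28
tcp_pos: [0.3681, -0.1406, 0.2697]
orientation: [-179.9, 0.5, -4.4]
contact_force: [1.9, -0.2, -1.2]
finger_gap: 0.202
gripper_force: 30.0
```

Run:
```python
from h import *
print(pose()[0].round(4),get_state()['orientation'])
go([.5577,-.34,.26],-1)
C=cam('top')
for c,st,m in blobs(C,(3,90,70),(14,255,255),10):
    if 280<c[0]<500 and 190<c[1]<320: print('coin',c,st.tolist(),(rot(FA).T@(onz(C,c,.02)[:2]-FX)).round(3))
for c,st,m in blobs(C,(20,150,80),(35,255,255),300): print('yel',c,st.tolist())
cv2.imwrite('pics/t11.png',C['im'])
```

```text
[ 0.3681 -0.1406  0.2697] [-179.91235145    0.47434578   -4.44244227]
go [0.2045 0.1842 0.0077] [-0.1   0.47 -3.44] dist 0.275
coin [292.9 234. ] [289, 229, 9, 11, 62] [0.04  0.038]
coin [309.7 244.3] [300, 228, 21, 34, 313] [ 0.016 -0.011]
coin [296.7 246.2] [292, 242, 10, 10, 76] [0.007 0.024]
coin [339.1 255.6] [330, 246, 19, 20, 285] [-0.007 -0.095]
yel [431.5  92.5] [347, 87, 173, 12, 1574]
yel [  7.1 150.3] [0, 137, 17, 31, 391]
yel [430.9 268.3] [415, 244, 33, 51, 1401]
yel [379.8 280.7] [360, 266, 40, 31, 1058]
```

arm_command --targets "0 .028 .026 0 0 0 0; 0 .057 .052 0 0 0 -1; 0 .085 .077 0 0 0 -2; 0 .113 .102 .003 0 0 -3; 0 .14 .126 .005 0 0 -3.5"

```text
time: 31.75
tcp_pos: [0.4994, -0.2775, 0.2624]
orientation: [-179.9, 0.6, -1.1]
contact_force: [0.2, 0.7, -0.8]
finger_gap: 0.208
gripper_force: 30.0
```

Run:
```python
from h import *
print(pose()[0].round(4),get_state()['orientation'])
go([.5577,-.34,.15],-1)
```

```text
[ 0.4994 -0.2775  0.2624] [-179.85184792    0.5792364    -1.06226131]
go [0.0606 0.0617 0.1116] [-0.15  0.58 -0.06] dist 0.141
```

arm_command --targets "0 .02 .02 0 0 0 0; 0 .045 .045 0 0 0 0; 0 .06 .061 .02 0 .5 0; 0 .06 .061 .055 0 .5 0; 0 .06 .061 .09 0 .5 0"

```text
time: 32.17
tcp_pos: [0.5577, -0.3389, 0.1712]
orientation: [-179.9, -0.1, -1.1]
contact_force: [-0.4, -0.2, -2.0]
finger_gap: 0.206
gripper_force: 30.0
```

arm_command --targets "0 0 0 .03 0 0 0; 0 0 0 .06 0 0 0; 0 0 0 .08 0 0 0; 0 0 0 .085 0 0 0; 0 0 0 .085 0 0 0"

```text
time: 32.58
tcp_pos: [0.5559, -0.3372, 0.0854]
orientation: [-179.8, 0.3, -1.1]
contact_force: [0.5, -0.2, -0.4]
finger_gap: 0.205
gripper_force: 30.0
```

Run:
```python
from h import *
s=get_state();print(pose()[0].round(4),s['orientation'],s['contact_force'])
go([.5577,-.34,.0732],-1)
```

```text
[ 0.5559 -0.3372  0.0854] [-179.80472842    0.2664808    -1.05563361] [ 0.54507466 -0.20203406 -0.37332452]
go [0.0019 0.0028 0.0121] [-0.2   0.27 -0.06] dist 0.013
```

arm_command --targets "0 .001 .001 .006 0 0 0; 0 .001 .001 .011 0 0 0; 0 .001 .001 .013 0 0 0; 0 .001 .001 .013 0 0 0; .7 .001 .001 .013 0 0 0"

```text
time: 33.0
tcp_pos: [0.5587, -0.339, 0.0754]
orientation: [-179.9, -0.1, -1.0]
contact_force: [-0.4, -0.4, 0.3]
finger_gap: 0.232
gripper_force: 0.0
```

arm_command --targets ".7 0 0 0 0 0 0; .7 0 0 0 0 0 0; .7 0 0 0 0 0 0; .7 0 0 0 0 0 0; .7 0 0 0 0 0 0"

```text
time: 33.42
tcp_pos: [0.5584, -0.3388, 0.0747]
orientation: [-179.9, -0.1, -1.0]
contact_force: [-0.3, 0.9, -0.3]
finger_gap: 0.575
gripper_force: 0.0
```

arm_command --targets "1 0 0 -.03 0 0 0; 1 0 0 -.07 0 0 0; 1 0 0 -.11 0 0 0; 1 0 0 -.15 0 0 0; 1 0 0 -.18 0 0 0"

```text
time: 33.83
tcp_pos: [0.5588, -0.3396, 0.2589]
orientation: [180.0, -0.3, -1.0]
contact_force: [0.5, -0.3, 0.4]
finger_gap: 0.946
gripper_force: 0.0
```

Run:
```python
from h import *
s=get_state();print(pose()[0].round(4),s['orientation'],np.round(s['joint_pos'],1))
for i in range(1):
    C=cam('top')
    for c,st,m in blobs(C,(20,150,80),(35,255,255),300): print('yel',c,st.tolist())
    for c,st,m in blobs(C,(3,90,70),(14,255,255),10):
        if 280<c[0]<500 and 190<c[1]<320: print('coin',c,st.tolist())
go([*fx(0,.0),.25],-94.8)
```

```text
[ 0.5588 -0.3396  0.2589] [179.96615432  -0.27774428  -1.0315541 ] [-17.2  23.6   8.1  -0.  -74.2 106.1]
yel [431.5  92.5] [343, 87, 179, 12, 1618]
yel [  7.3 146.9] [0, 137, 17, 22, 311]
coin [292.8 233.9] [289, 229, 9, 11, 61]
coin [309.8 244.2] [300, 228, 21, 34, 316]
coin [296.6 246.2] [292, 242, 10, 10, 76]
coin [339.  256.5] [330, 249, 19, 17, 225]
go [-0.0939 -0.3763  0.0118] [-0.41 -0.96 93.81] dist 0.388
```

arm_command --targets "0 -.01 -.03 0 0 0 6; 0 -.02 -.065 0 0 0 13; 0 -.03 -.1 0 0 0 20; 0 -.04 -.135 0 0 0 27; 0 -.048 -.17 0 0 0 34"

```text
time: 34.3
tcp_pos: [0.5125, -0.1679, 0.2546]
orientation: [-179.9, 0.0, -35.2]
contact_force: [1.2, 0.2, -1.0]
finger_gap: 0.704
gripper_force: 0.0
```

arm_command --targets "0 0 0 0 0 0 7; 0 0 0 0 0 0 14; 0 0 0 0 0 0 21; 0 0 0 0 0 0 28; 0 0 0 0 0 0 35"

```text
time: 34.72
tcp_pos: [0.5135, -0.169, 0.2547]
orientation: [-179.9, 0.1, -70.2]
contact_force: [0.3, -0.2, 1.0]
finger_gap: 0.32
gripper_force: 0.0
```

arm_command --targets "0 0 0 0 0 0 7; 0 0 0 0 0 0 14; 0 0 0 0 0 0 21; 0 0 0 0 0 0 24.8; 0 0 0 0 0 0 24.8"

```text
time: 35.13
tcp_pos: [0.5134, -0.1693, 0.2545]
orientation: [-180.0, 0.1, -94.7]
contact_force: [0.0, 0.7, 0.9]
finger_gap: 0.017
gripper_force: 0.0
```

Run:
```python
from h import *
s=get_state();print(pose()[0].round(4),s['orientation'],np.round(s['joint_pos'],1))
go([*fx(0,-.028),.25],-94.8)
C=cam('top')
for c,st,m in blobs(C,(20,150,80),(35,255,255),300): print('yel',c,st.tolist())
```

```text
[ 0.5134 -0.1693  0.2545] [-1.79985418e+02  1.07411370e-01 -9.46978506e+01] [ -1.1  12.5  -8.4  -0.1 -69.   -3.5]
go [-0.1738  0.0563  0.0049] [-0.01  0.11  0.1 ] dist 0.183
yel [432.3  92.5] [341, 87, 183, 12, 1613]
yel [434.5 279.2] [421, 267, 26, 28, 475]
```

arm_command --targets "0 -.035 .012 0 0 0 0; 0 -.07 .024 0 0 0 0; 0 -.105 .036 0 0 0 0; 0 -.14 .047 0 0 0 0; 0 -.174 .056 .003 0 0 0"

```text
time: 35.6
tcp_pos: [0.4713, 0.0101, 0.2527]
orientation: [-179.9, 0.1, -94.5]
contact_force: [0.7, -0.2, 0.5]
finger_gap: 0.004
gripper_force: 0.0
```

arm_command --targets "0 0 0 .03 0 0 0; 0 0 0 .07 0 0 0; 0 0 0 .1 0 0 0; 0 0 0 .106 0 0 0; 0 0 0 .106 0 0 0"

```text
time: 36.02
tcp_pos: [0.4708, 0.0084, 0.1445]
orientation: [179.8, -0.0, -94.6]
contact_force: [-0.3, 0.3, 0.6]
finger_gap: 0.007
gripper_force: 0.0
```

Run:
```python
from h import *
s=get_state();p=pose()[0];print(p.round(4),s['orientation'],s['contact_force'],(rot(FA).T@(p[:2]-FX)).round(4))
go([*fx(0,-.125),.162],-94.8)
C=cam('top')
for c,st,m in blobs(C,(20,150,80),(35,255,255),300): print('yel',c,st.tolist())
```

```text
[0.4708 0.0084 0.1445] [ 1.79785927e+02 -2.48879305e-02 -9.45566493e+01] [-0.31434832  0.30267393  0.6175146 ] [-0.0007 -0.0283]
go [ 0.0968 -0.0003 -0.0174] [ 0.21 -0.03  0.24] dist 0.098
yel [431.   92.4] [343, 87, 181, 12, 1612]
yel [  7.4 146.5] [0, 137, 17, 22, 303]
yel [441.3 215.9] [425, 194, 32, 45, 1280]
yel [430.8 268.2] [415, 244, 33, 51, 1364]
```

Both scoops are back where they were. Pushing the knob open.

arm_command --targets "0 .012 0 0 0 0 0; 0 .024 0 -.001 0 0 0; 0 .036 0 -.005 0 0 0; 0 .048 0 -.009 0 0 0; 0 .06 0 -.013 0 0 0"

```text
time: 36.48
tcp_pos: [0.4693, -0.0512, 0.162]
orientation: [-179.6, 0.3, -94.6]
contact_force: [0.1, 3.5, 2.7]
finger_gap: 0.003
gripper_force: 2.1
```

arm_command --targets "0 .012 0 -.003 0 0 0; 0 .024 0 -.004 0 0 0; 0 .036 0 -.003 0 0 0; 0 .048 0 -.001 0 0 0; 0 .058 0 .002 0 0 0"

```text
time: 36.9
tcp_pos: [0.4634, -0.1104, 0.159]
orientation: [-179.7, 0.1, -94.7]
contact_force: [-0.7, 0.6, 0.8]
finger_gap: 0.002
gripper_force: 0.3
```

arm_command --targets "0 -.03 0 -.01 0 0 0; 0 -.05 0 -.04 0 0 0; 0 -.08 0 -.08 0 0 0; 0 -.11 0 -.1 0 0 0; 0 -.14 0 -.1 0 0 0"

```text
time: 37.32
tcp_pos: [0.4768, 0.0311, 0.2641]
orientation: [-179.2, 0.3, -94.7]
contact_force: [1.7, 0.7, 1.3]
finger_gap: 0.007
gripper_force: 0.0
```

Run:
```python
from h import *
s=get_state();p=pose()[0];print(p.round(4),s['orientation'])
rs=[]
for n in('top','side'):
    C=cam(n)
    for c,st,m in blobs(C,(0,180,60),(8,255,255),40): print('red',n,c,st.tolist(),onz(C,c,.129).round(4))
print('open',fx(0,-.2128))
```

```text
[0.4768 0.0311 0.2641] [-179.22768101    0.31742248  -94.68051418]
red top [389.3 260. ] [382, 252, 16, 17, 210] [ 0.4564 -0.1767  0.129 ]
red side [338.5 251.4] [331, 245, 16, 15, 134] [ 0.4586 -0.1751  0.129 ]
open [ 0.45609335 -0.17555368]
```

arm_command --targets ".8 -.015 0 0 0 0 -7; .8 -.03 0 0 0 0 -14; .8 -.05 0 0 0 0 -21; .8 -.065 0 0 0 0 -28; .8 -.078 0 0 0 0 -35"

```text
time: 37.83
tcp_pos: [0.48, 0.1079, 0.2576]
orientation: [-179.9, 0.1, -59.3]
contact_force: [0.7, -0.3, 0.8]
finger_gap: 0.3
gripper_force: 0.0
```

arm_command --targets ".8 0 0 0 0 0 -7; .8 0 0 0 0 0 -14; .8 0 0 0 0 0 -21; .8 0 0 0 0 0 -28; .8 0 0 0 0 0 -35"

```text
time: 38.25
tcp_pos: [0.48, 0.1069, 0.2575]
orientation: [-179.9, -0.0, -24.3]
contact_force: [0.3, 0.0, 0.4]
finger_gap: 0.677
gripper_force: 0.0
```

arm_command --targets ".8 0 0 0 0 0 -7; .8 0 0 0 0 0 -14; .8 0 0 0 0 0 -20; .8 0 0 0 0 0 -20; .8 0 0 0 0 0 -20"

```text
time: 38.67
tcp_pos: [0.48, 0.1072, 0.2574]
orientation: [-179.9, -0.0, -4.9]
contact_force: [0.2, -0.1, -0.0]
finger_gap: 0.795
gripper_force: 0.0
```

Run:
```python
from h import *
print(pose()[0].round(4),get_state()['orientation'])
go([*fx(0,.074),.12],-4.8)
C=cam('wrist')
print('tab pred',[proj(C,[*fx(x,y),.093]).round(0).tolist() for x,y in((.025,.066),(.025,.08),(-.025,.08))])
m=(C['im'].max(2)<50)
for r in range(150,260,10):
    x=np.flatnonzero(m[r]);print(r,[(int(g[0]),int(g[-1])) for g in np.split(x,np.flatnonzero(np.diff(x)>1)+1) if len(g)>3 and 200<g[0]<450])
for c,st,mm in blobs(C,(3,90,70),(14,255,255),60): 
    if c[1]<230: print('coin',c,st.tolist(),(rot(FA).T@(onz(C,c,.019)[:2]-FX)).round(3))
cv2.imwrite('pics/w12.png',C['im'])
```

```text
[0.48   0.1072 0.2574] [-1.79900212e+02 -3.76998624e-02 -4.85577240e+00]
go [-0.0002 -0.0028  0.1374] [-0.1  -0.04 -0.06] dist 0.137
tab pred [[325.0, 169.0], [313.0, 169.0], [314.0, 209.0]]
150 []
160 []
170 []
180 []
190 []
200 []
210 []
220 []
230 []
240 [(246, 254)]
250 [(203, 206), (237, 247)]
coin [371.2 157.1] [358, 141, 27, 30, 426] [ 0.03  -0.001]
coin [344.6 151.8] [337, 142, 16, 20, 168] [0.038 0.038]
coin [353.6 173.1] [345, 164, 19, 19, 278] [0.007 0.024]
coin [385.3 183.3] [373, 164, 27, 35, 425] [-0.008 -0.023]
coin [588.9 197.6] [567, 177, 48, 41, 1467] [-0.03  -0.327]
```

arm_command --targets ".8 0 -.003 .04 0 0 0; .8 0 -.003 .08 0 0 0; .8 0 -.003 .11 0 0 0; .8 0 -.003 .13 0 0 0; .8 0 -.003 .13 0 0 0"

```text
time: 39.13
tcp_pos: [0.4772, 0.1097, 0.123]
orientation: [179.8, 0.5, -4.8]
contact_force: [-0.1, -0.4, 0.4]
finger_gap: 0.799
gripper_force: 0.0
```

Run:
```python
from h import *
print(pose()[0].round(4),get_state()['orientation'])
go([*fx(0,.074),.062],-4.8)
C=cam('wrist');cv2.imwrite('pics/w13.png',C['im'])
```

```text
[0.4772 0.1097 0.123 ] [179.80708462   0.46590626  -4.80951789]
go [ 0.0033 -0.001   0.061 ] [ 0.19  0.47 -0.01] dist 0.061
```

View pics/w13.png

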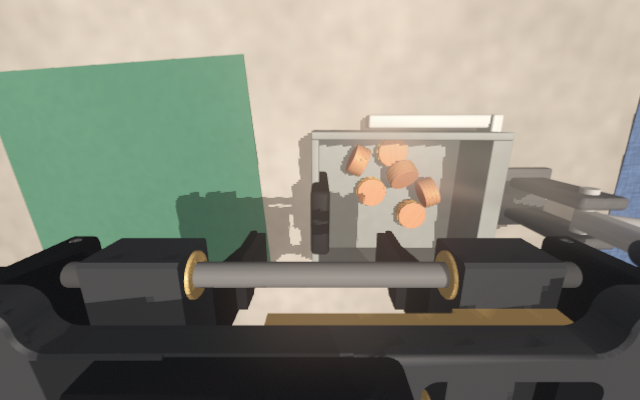

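Six coins lie in the box (around (390,180)), the clamp is open at right, and the tab at (320,215) sits between the fingers. I grip it.

arm_command --targets ".8 .001 -.001 .03 0 0 0; .8 .001 -.001 .06 0 0 0; .8 .001 -.001 .06 0 0 0; 0 .001 -.001 .06 0 0 0; 0 .001 -.001 .06 0 0 0"

```text
time: 39.6
tcp_pos: [0.4832, 0.1133, 0.0696]
orientation: [-179.8, -0.3, -4.6]
contact_force: [0.2, 0.4, 0.7]
finger_gap: 0.717
gripper_force: 0.0
```

arm_command --targets "0 0 0 0 0 0 0; 0 0 0 0 0 0 0; 0 0 0 0 0 0 0; 0 0 0 0 0 0 0; 0 0 0 0 0 0 0"

```text
time: 40.02
tcp_pos: [0.4816, 0.1127, 0.0678]
orientation: [-179.9, -0.1, -4.6]
contact_force: [0.3, -0.0, 0.4]
finger_gap: 0.355
gripper_force: 0.0
```

arm_command --targets "0 0 0 0 0 0 0; 0 0 0 0 0 0 0; 0 0 0 0 0 0 0; 0 0 0 0 0 0 0"

```text
time: 40.35
tcp_pos: [0.4811, 0.112, 0.0673]
orientation: [-180.0, 0.0, -4.6]
contact_force: [-1.3, -2.2, 1.3]
finger_gap: 0.156
gripper_force: 30.0
```

Run:
```python
from h import *
s=get_state();p=pose()[0];print(p.round(4),s['orientation'],s['contact_force'],s['finger_gap'],(rot(FA).T@(p[:2]-FX)).round(4))
b=np.array([.511,.296]); g=b+rot(FA)@[0.002,.074]
go([*fx(.003,.074+.15),p[2]],-4.8); go([*g,p[2]],-4.8)
```

```text
[0.4811 0.112  0.0673] [-1.79959910e+02  1.77127758e-02 -4.64582022e+00] [-1.25032838 -2.19290309  1.32148422] 0.15644097360957585 [0.0008 0.0758]
go [ 2.600e-03 -1.482e-01  1.000e-04] [-0.04  0.02  0.15] dist 0.148
go [ 1.710e-02 -2.598e-01  2.000e-04] [-0.04  0.02  0.15] dist 0.26
```

arm_command --targets "0 0 -.008 0 0 0 0; 0 0 -.022 0 0 0 0; 0 0 -.038 0 0 0 0; 0 0 -.055 0 0 0 0; 0 0 -.072 0 0 0 0"

```text
time: 40.77
tcp_pos: [0.4869, 0.1846, 0.0673]
orientation: [-180.0, 0.0, -4.7]
contact_force: [-0.1, -3.5, 1.8]
finger_gap: 0.161
gripper_force: 30.0
```

arm_command --targets "0 .001 -.017 0 0 0 0; 0 .001 -.035 0 0 0 0; 0 .001 -.053 0 0 0 0; 0 .001 -.07 0 0 0 0; 0 .002 -.085 0 0 0 0"

```text
time: 41.18
tcp_pos: [0.4959, 0.2707, 0.0673]
orientation: [-179.9, -0.0, -4.6]
contact_force: [-1.1, -3.0, 1.9]
finger_gap: 0.157
gripper_force: 30.0
```

arm_command --targets "0 .003 -.018 0 0 0 0; 0 .006 -.037 0 0 0 0; 0 .009 -.056 0 0 0 0; 0 .012 -.075 0 0 0 0; 0 .014 -.09 0 0 0 0"

```text
time: 41.6
tcp_pos: [0.5174, 0.3596, 0.0674]
orientation: [-179.9, -0.0, -4.6]
contact_force: [-0.3, -2.6, 1.4]
finger_gap: 0.159
gripper_force: 30.0
```

arm_command --targets "0 0 -.006 0 0 0 0; 0 0 -.01 0 0 0 0; 0 0 -.012 0 0 0 0; 0 0 -.012 0 0 0 0; 0 0 -.012 0 0 0 0"

```text
time: 42.02
tcp_pos: [0.5182, 0.3697, 0.0676]
orientation: [-179.8, -0.0, -4.7]
contact_force: [0.9, 0.8, -0.6]
finger_gap: 0.159
gripper_force: 30.0
```

Run:
```python
from h import *
s=get_state();p=pose()[0];print(p.round(4),s['orientation'],s['contact_force'],s['finger_gap'])
b=np.array([.511,.296]); g=b+rot(FA)@[0.001,.075]
go([*g,p[2]],-4.8)
```

```text
[0.5182 0.3697 0.0676] [-1.79813361e+02 -4.42920118e-02 -4.66165474e+00] [ 0.85646373  0.78673529 -0.57891725] 0.1586570382566362
go [ 0.     -0.0009  0.    ] [-0.19 -0.04  0.14] dist 0.001
```

Box centred; release, rise and verify.

arm_command --targets ".6 0 0 0 0 0 0; .6 0 0 0 0 0 0; .6 0 0 0 0 0 0; .6 0 0 0 0 0 0; .6 0 0 0 0 0 0"

```text
time: 42.43
tcp_pos: [0.5184, 0.3693, 0.0679]
orientation: [-179.9, -0.0, -4.7]
contact_force: [0.7, -1.1, -0.3]
finger_gap: 0.451
gripper_force: 0.0
```

arm_command --targets ".6 0 0 0 0 0 0; .6 0 0 -.02 0 0 0; .6 0 0 -.06 0 0 0; .6 0 0 -.1 0 0 0; .6 0 0 -.14 0 0 0"

```text
time: 42.85
tcp_pos: [0.5179, 0.3688, 0.2091]
orientation: [-180.0, -0.0, -4.6]
contact_force: [-0.1, 0.9, -0.3]
finger_gap: 0.596
gripper_force: 0.0
```

arm_command --targets ".6 -.03 0 -.02 0 0 0; .6 -.06 -.02 -.03 0 0 0; .6 -.09 -.06 -.03 0 0 0; .6 -.1 -.1 -.03 0 0 0; .6 -.1 -.12 -.03 0 0 0"

```text
time: 43.27
tcp_pos: [0.4259, 0.4995, 0.2393]
orientation: [-179.7, -0.1, -4.5]
contact_force: [1.0, 0.6, 0.1]
finger_gap: 0.605
gripper_force: 0.0
```

Run:
```python
from h import *
print(pose()[0].round(3))
T=cam('top');S=cam('side')
b=np.array([.511,.296])
for c,st,m in blobs(T,(3,90,70),(14,255,255),10):
    if 150<c[0]<500 and 190<c[1]<320: print('coin',c,st.tolist(),(rot(FA).T@(onz(T,c,.02)[:2]-b)).round(3))
for c,st,m in blobs(T,(20,150,80),(35,255,255),300): print('yel',c,st.tolist())
for n,C in(('T',T),('S',S)):
    for c,st,m in blobs(C,(0,180,60),(8,255,255),40): print('red',n,c)
for c,st,m in blobs(T,(50,60,20),(85,255,140),500): print('green',c,st.tolist())
hs=cv2.cvtColor(T['im'],cv2.COLOR_BGR2HSV);m=cv2.inRange(hs,np.array((50,60,20)),np.array((85,255,140)));x0,y0=160,190
sub=m[190:280,160:268]; cs,h=cv2.findContours(sub,cv2.RETR_CCOMP,cv2.CHAIN_APPROX_NONE)
for c,hh in zip(cs,h[0]):
    if cv2.contourArea(c)>800: r=cv2.minAreaRect(c);u=np.array(r[0])+[160,190];print('hole' if hh[3]>=0 else 'outer',u,r[1],onz(T,u,0).round(3),onz(T,u,.045).round(3))
```

```text
[0.426 0.499 0.239]
coin [199.9 218.3] [195, 213, 10, 11, 73] [0.042 0.039]
coin [216.8 229.4] [207, 213, 21, 34, 325] [ 0.016 -0.012]
coin [203.9 231.1] [199, 226, 11, 11, 91] [0.008 0.023]
coin [388.2 259.9] [380, 251, 18, 19, 244] [-0.02  -0.493]
yel [432.2  92.5] [344, 87, 179, 12, 1622]
yel [441.3 215.9] [425, 194, 32, 45, 1279]
yel [430.8 268.2] [415, 244, 33, 51, 1348]
red T [389.3 260. ]
red S [338.5 251.4]
green [317.1 150.6] [296, 128, 40, 40, 702]
green [219.  235.2] [168, 195, 92, 80, 3341]
green [615.4 374.7] [589, 348, 51, 52, 2401]
outer [213.404953   234.87619781] (88.4093017578125, 77.25821685791016) [0.51  0.297 0.   ] [0.511 0.284 0.045]
hole [207.19512939 234.24390411] (71.55963897705078, 53.007137298583984) [0.512 0.315 0.   ] [0.512 0.301 0.045]
```

```bash
python3 -c "
from rig import sign_off
print(sign_off())"
```

```text
the job is handed in; nothing more can be done
None
```

The job is handed in (no verdict shown): the box went home and was clamped, both scoops were poured in (6 coin stacks) and set back on the felt, the clamp is open, and the box with all its coins is within about 5 mm of the blotter's centre; the lamp base was never moved, the arm was never brought near the inkwell, and it passed clear above the key ring holder, though I did not re-measure those two at the end.

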